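# Pack the indicator bottles back into their carrier

### The job

The class is over: put the four brown-glass indicator bottles with the red, blue, yellow and green caps back into the bottle carrier, each standing in the bay whose liner has the colour of its cap. Leave the two look-alikes, the brown bottle with the black cap and the white plastic bottle with the blue cap, where they are on the bench. Keep all the bottles upright, and set each one down on the floor of its bay before letting go rather than dropping it in.

Things in the scene. Friction and masses are not known exactly. Their poses are not given: they have to be found in the camera images.
- bottle_red: indicator bottle to be packed: brown glass, round, with a red screw cap and a red stripe on its white label. Body 46 mm in diameter, straight-sided from the base to 61 mm; then a shoulder and a cap 27 mm in diameter, from 76 mm to the flat top at 96 mm. About 0.15 kg. Stands loose and upright on the bench; origin at the centre of its underside, z along its axis, up.
- bottle_blue: indicator bottle to be packed: brown glass, round, with a blue screw cap and a blue stripe on its white label. Body 46 mm in diameter, straight-sided from the base to 61 mm; then a shoulder and a cap 27 mm in diameter, from 76 mm to the flat top at 96 mm. About 0.15 kg. Stands loose and upright on the bench; origin at the centre of its underside, z along its axis, up.
- bottle_yellow: indicator bottle to be packed: brown glass, round, with a yellow screw cap and a yellow stripe on its white label. Body 46 mm in diameter, straight-sided from the base to 61 mm; then a shoulder and a cap 27 mm in diameter, from 76 mm to the flat top at 96 mm. About 0.15 kg. Stands loose and upright on the bench; origin at the centre of its underside, z along its axis, up.
- bottle_green: indicator bottle to be packed: brown glass, round, with a green screw cap and a green stripe on its white label. Body 46 mm in diameter, straight-sided from the base to 61 mm; then a shoulder and a cap 27 mm in diameter, from 76 mm to the flat top at 96 mm. About 0.15 kg. Stands loose and upright on the bench; origin at the centre of its underside, z along its axis, up.
- stock_black: look-alike that stays: brown glass bottle with a BLACK cap and stripe, a stock bottle; same shape and size as the indicator bottles, loose. Origin at the centre of its underside, z up. Other loose glassware (not listed) stands among the bottles, no taller than 95 mm, 25 mm or more clear of them.
- plain_blue: look-alike that stays: off-white plastic bottle (not brown glass) with a blue cap and stripe; same shape and size as the indicator bottles, loose. Origin at the centre of its underside, z up. (The grey carrier is 168 mm square, with a low bar grip 30 mm out on two opposite sides, nothing on it above 34 mm.)
- bay_red: the bay with the red liner: a square red drip tray, one of four (2 x 2, 80 mm apart, colours in any order) in a grey bottle carrier that stands firm. Inside 64 mm square, walls 28 mm high, flat flange 77 mm square at the rim, 30 mm above the origin. Origin: centre of the liner's underside, 4 mm above the bench; inner floor 2 mm above it; x, y along the carrier's sides, z up.
- bay_blue: the bay with the blue liner: a square blue drip tray, one of four (2 x 2, 80 mm apart, colours in any order) in a grey bottle carrier that stands firm. Inside 64 mm square, walls 28 mm high, flat flange 77 mm square at the rim, 30 mm above the origin. Origin: centre of the liner's underside, 4 mm above the bench; inner floor 2 mm above it; x, y along the carrier's sides, z up.
- bay_yellow: the bay with the yellow liner: a square yellow drip tray, one of four (2 x 2, 80 mm apart, colours in any order) in a grey bottle carrier that stands firm. Inside 64 mm square, walls 28 mm high, flat flange 77 mm square at the rim, 30 mm above the origin. Origin: centre of the liner's underside, 4 mm above the bench; inner floor 2 mm above it; x, y along the carrier's sides, z up.
- bay_green: the bay with the green liner: a square green drip tray, one of four (2 x 2, 80 mm apart, colours in any order) in a grey bottle carrier that stands firm. Inside 64 mm square, walls 28 mm high, flat flange 77 mm square at the rim, 30 mm above the origin. Origin: centre of the liner's underside, 4 mm above the bench; inner floor 2 mm above it; x, y along the carrier's sides, z up.
There are look-alikes about, which are no part of the job. Leave any purple or turquoise look-alike of the bottle_red alone.

How it is judged:
By the outcome, as a careful person would: the job done as asked, in the order asked, and still so for the second after the job is handed in, with the robot touching nothing.
It also fails if it takes over 102 s, if anything falls off the work surface, if the arm or the gripper's body presses on something with over 40 N, if the wrist force passes 120 N, or if a joint passes its speed limit or range.

### The arm

A 7-joint arm with a two-finger parallel gripper is mounted at the origin on the work surface. World frame = base frame: x ahead of the robot, y to its left, z up, the work surface at z = 0. Lengths are in m, angles in rad, forces in N, time in s.
With the tool pointing down it reaches from about 0.4 to 0.85 m from the base axis. Payload 10.4 kg.
Tool frame: the origin (TCP) lies midway between the tips of the shut fingers; the grasp point (between the pads) lies 19 mm behind it; x points along the fingers, y is the direction in which the jaws open and shut, and the axes are right-handed (so a half turn about x gives the same grasp; the last joint's range is limited). The gripper opens to 87 mm and grips with 3 to 60 N. Pads are 19 mm wide; open, the fingers measure 117 mm over their backs; the gripper's body (75 mm by 190 mm) begins 51 mm behind the grasp point.
Start: joints at [1.247, 0.332, -0.065, 1.46, 0.022, 1.35, -0.088], TCP at [0.185, -0.597, 0.223] pointing down, gripper open.
Joint ranges: [-2.6, 2.6], [-0.5, 2.12], [-1.47, 1.34], [0.16, 2.42], [-1.27, 4.41], [0.06, 2.06], [-2.6, 2.6]. Speed limits (rad/s): [2.22, 2.22, 2.79, 2.79, 3.14, 3.14, 3.14].

### API

Orientations are given as a unit quaternion [x, y, z, w].
In Python, from bench import r gives the robot as it stands.
- The arm moves only by the shell command python3 -m jog 'ROWS' [OPENING] [FORCE]. ROWS is JSON, a list of rows, each an object with "slide": the shift along the tool's x, y, z in cm, a list of three; "roll": the turn about the tool's x in degrees. A call has 1 to 5 rows; each row is the pose to reach, as a shift and turn from the pose measured when the call began, along the tool's axes at that moment; what a row does not reach only later rows make up. A row lasts 1/12 s, in which the tool goes at most 41.7 mm and 7.16 degrees, less where a joint would pass 70% of its speed; a pose out of reach is approached as far as the arm can. A call with a gripper value outside its range is refused whole. OPENING is the closure, from 0 (fully open) to 1 (shut), set as the call begins (- or left out, the last holds). The fingers move at their own pace and stop on an object; FORCE is the grip in N (left out, the last holds). Time passes only in rows, so rows that repeat a pose let the fingers close. It gives the time, the measured TCP pose, the force and the opening at its end, in the units of the state.
- r.read_state(): the state, without advancing time (a new reading comes with each control period).
- r.camera(name): name is "scene" or "side" or "wrist"; returns the picture (384x512x3 uint8, red, green, blue); there is no depth.
- r.camera_info(name): a dict with "intrinsics" (3x3 intrinsics, pixels), "R" (3x3) and "t" (3): a world point X has camera coordinates R X + t; the wrist camera has in their place "hand_eye" (4x4, takes a point from camera to tool coordinates, whose origin is the TCP and whose axes are the tool frame's). Camera axes: x right, y down, z forward; pixel columns grow to the right and rows downward; lengths in m; the calibration is good to about 2 mm. A picture is of the moment at which its call begins: read the wrist's pose just before it. camera_info takes no time and is no camera call.
- r.close_job(): hands the job in, once; it reports no verdict.
The state is a dict: "time": time; "joint_positions": joint angles; "joint_vel": joint speeds; "joint_torque": joint torques, N m; "ee_pos": TCP position; "eef_rot": TCP orientation; "ft_force": force on the tool from outside, world axes, zero at the start; "torque": the same for the moment, N m; "width": finger opening in m.
Only numpy, scipy, OpenCV 4.12 (cv2) and the standard library are available. Lean on these libraries where they do the work, as an engineer would, in place of code of your own. Each camera call takes 0.05 s, during which the arm holds its last target.

## Working session

There is one attempt and no reset: what is moved stays moved. The work goes in short steps, Python scripts to look and compute and a shell command to move; the robot and the scene stay as the last step left them, time stands still between calls to the robot, and variables do not carry over. Pictures are saved under pics/ and viewed, and the job is handed in when it is done.

```bash
ls; mkdir -p pics; python3 - <<'E'
from bench import r
import cv2
s=r.read_state();print(s)
for n in ["scene","side","wrist"]:
    im=r.camera(n); cv2.imwrite(f"pics/{n}0.png",im[:,:,::-1]); print(n,r.camera_info(n))
E
```

```text
pics
{'time': 0.0, 'joint_positions': array([ 1.24740822,  0.33288615, -0.06470866,  1.46093313,  0.02162322,
        1.34991354, -0.08850634]), 'joint_vel': array([-1.70905464e-05, -2.07846207e-03, -1.37524279e-03,  5.18523838e-04,
       -1.39362758e-03, -4.44855610e-05, -4.88434763e-04]), 'joint_torque': array([ 6.74986586e-05, -6.23265338e+01,  2.47051340e-02, -3.89908075e+01,
       -6.13865722e-02,  3.98112042e-02,  1.30284925e-04]), 'ee_pos': array([ 0.18504666, -0.59657027,  0.22174897]), 'eef_rot': array([-0.69901668, -0.10645306,  0.6992301 , -0.10545473]), 'ft_force': array([-0.29640623,  0.59759122, -0.67934044]), 'torque': array([0.03650126, 0.01990742, 0.0206689 ]), 'width': 0.08674314139709373}
scene {'intrinsics': array([[445.84911615,   0.        , 254.40049341],
       [  0.        , 445.84911615, 188.8841902 ],
       [  0.        ,   0.        ,   1.        ]]), 'R': array([[ 0.01879152,  0.99968301, -0.01675581],
       [ 0.64394863, -0.02492121, -0.76466273],
       [-0.76483791,  0.00357929, -0.64421282]]), 't': array([-0.09826965, -0.29261233,  1.69498478])}
s
[... 204 characters left out ...]
8497094,  0.01590622],
       [-0.4421355 ,  0.45217775, -0.7746299 ],
       [ 0.52340653, -0.57127059, -0.63221477]]), 't': array([0.41531232, 0.21078801, 1.03464363])}
wrist {'intrinsics': array([[298.75696261,   0.        , 255.25572787],
       [  0.        , 298.75696261, 193.22531986],
       [  0.        ,   0.        ,   1.        ]]), 'hand_eye': array([[ 8.10455509e-05, -2.64187237e-01,  9.64471408e-01,
        -1.61633200e-01],
       [ 9.99999982e-01,  1.85216397e-04, -3.32967272e-05,
         6.63483069e-04],
       [-1.69839349e-04,  9.64471394e-01,  2.64187247e-01,
        -7.26708818e-02],
       [ 0.00000000e+00,  0.00000000e+00,  0.00000000e+00,
         1.00000000e+00]])}
```

View pics/scene0.png

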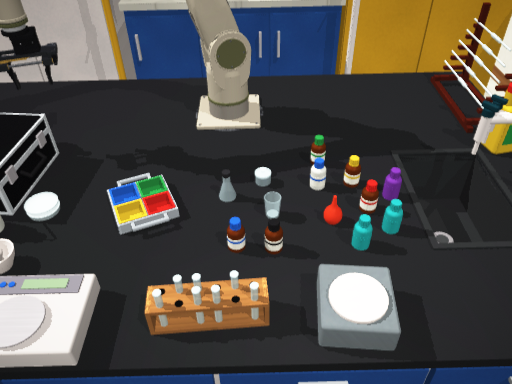

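View pics/side0.png

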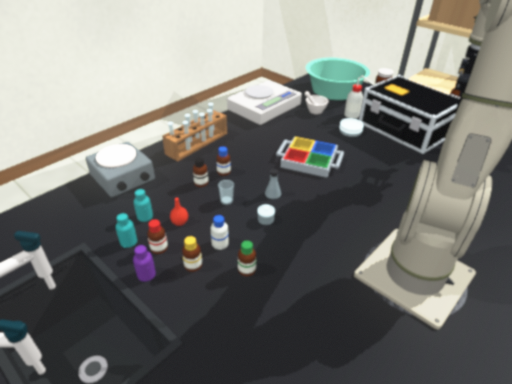

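View pics/wrist0.png

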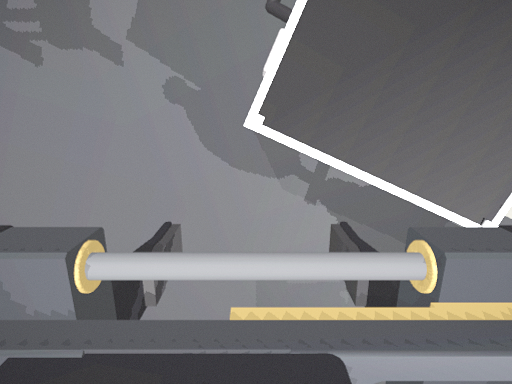

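```bash
cat > h.py <<'E'
import numpy as np, cv2
from bench import r
from scipy.spatial.transform import Rotation as Ro
def ray(n,uv,ci=None):
    ci=ci or r.camera_info(n); K=ci["intrinsics"]
    d=np.linalg.inv(K)@np.array([uv[0],uv[1],1.])
    if n=="wrist":
        s=r.read_state();T=ci["hand_eye"];R=Ro.from_quat(s["eef_rot"]).as_matrix()
        return R@T[:3,3]+s["ee_pos"], R@T[:3,:3]@d
    return -ci["R"].T@ci["t"], ci["R"].T@d
def plane(n,uv,z):
    o,d=ray(n,uv); return o+d*(z-o[2])/d[2]
def tri(a,b):
    (o1,d1),(o2,d2)=a,b
    A=np.stack([d1,-d2],1); x=np.linalg.lstsq(A,o2-o1,rcond=None)[0]
    p,q=o1+d1*x[0],o2+d2*x[1]; return (p+q)/2,np.linalg.norm(p-q)
def proj(n,X):
    ci=r.camera_info(n);c=ci["R"]@X+ci["t"];u=ci["intrinsics"]@c;return u[:2]/u[2]
HUE={"red":[(0,6),(174,180)],"yellow":[(22,32)],"green":[(50,75)],"blue":[(105,122)]}
def blobs(im,col,amin=25):
    h=cv2.cvtColor(im,cv2.COLOR_RGB2HSV);m=0
    for a,b in HUE[col]: m=m|cv2.inRange(h,(a,130,60),(b,255,255))
    n,l,st,c=cv2.connectedComponentsWithStats(m)
    return [(tuple(c[i].round(1)),tuple(st[i])) for i in range(1,n) if st[i][4]>=amin]
E
python3 - <<'E'
from h import *
for n in ["scene","side"]:
    im=cv2.imread(f"pics/{n}0.png")[:,:,::-1]
    for c in HUE: 
        print(n,c)
        for b in blobs(im,c,18):
            if b[1][4]<1500: print("  ",b[0],[int(v) for v in b[1]])
    y0,y1,x0,x1=(120,260,210,420) if n=="scene" else (130,290,100,350)
    cr=im[y0:y1,x0:x1,::-1]; k=3
    cv2.imwrite(f"pics/{n}_crop.png",cv2.resize(cr,None,fx=k,fy=k,interpolation=cv2.INTER_CUBIC))
E
```

```text
scene red
   (np.float64(452.1), np.float64(102.1)) [431, 74, 49, 58, 540]
   (np.float64(508.0), np.float64(75.1)) [505, 74, 7, 4, 21]
   (np.float64(474.4), np.float64(90.5)) [465, 80, 20, 22, 112]
   (np.float64(505.3), np.float64(87.1)) [495, 82, 17, 11, 76]
   (np.float64(371.2), np.float64(185.5)) [365, 179, 13, 14, 139]
   (np.float64(158.2), np.float64(202.4)) [142, 191, 33, 24, 502]
   (np.float64(332.6), np.float64(212.3)) [323, 195, 20, 30, 371]
   (np.float64(368.2), np.float64(202.5)) [361, 199, 16, 6, 25]
scene yellow
   (np.float64(507.6), np.float64(102.7)) [501, 91, 11, 22, 135]
   (np.float64(497.7), np.float64(139.8)) [481, 124, 31, 31, 563]
   (np.float64(353.9), np.float64(160.0)) [349, 155, 11, 11, 108]
   (np.float64(351.4), np.float64(176.5)) [344, 173, 16, 6, 25]
   (np.float64(129.9), np.float64(210.7)) [114, 199, 33, 25, 526]
scene green
   (np.float64(508.2), np.float64(136.3)) [502, 125, 10, 20, 104]
   (np.float64(318.9), np.float64(139.3)) [315, 134, 9, 11, 86]
   (np.float64(151.1), np.float64(185.8)) [136, 175, 31, 22, 425]
scene blue
   (np.float64(3
[... 423 characters left out ...]
24, 13, 219]
   (np.float64(178.4), np.float64(213.6)) [170, 197, 19, 29, 347]
   (np.float64(154.4), np.float64(226.0)) [148, 219, 15, 15, 164]
side yellow
   (np.float64(396.7), np.float64(89.2)) [387, 85, 20, 9, 89]
   (np.float64(302.5), np.float64(143.1)) [291, 137, 23, 14, 217]
   (np.float64(189.8), np.float64(242.3)) [184, 236, 13, 14, 147]
side green
   (np.float64(318.3), np.float64(159.7)) [308, 154, 22, 13, 190]
   (np.float64(246.5), np.float64(246.4)) [241, 241, 12, 13, 114]
side blue
   (np.float64(323.5), np.float64(147.4)) [312, 140, 23, 15, 236]
   (np.float64(222.4), np.float64(150.3)) [218, 146, 10, 10, 82]
   (np.float64(218.3), np.float64(219.9)) [213, 214, 12, 13, 115]
```

View pics/scene_crop.png

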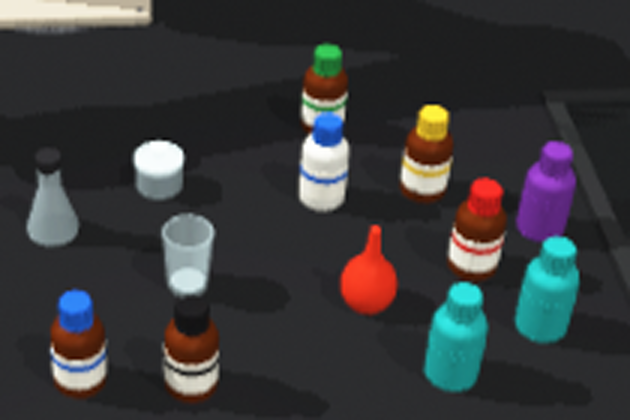

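View pics/side_crop.png

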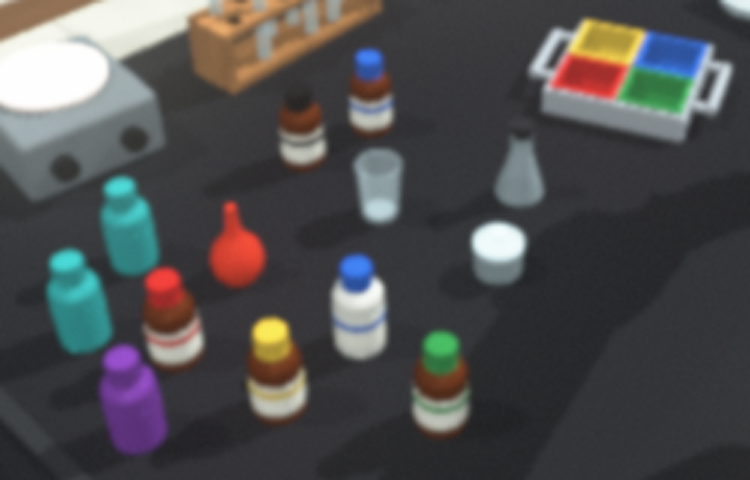

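Six-plus bottle shapes: the red target is the brown one at scene (371,186), not the purple one (393,172), the teal ones (392,202)/(362,218), or the red rubber bulb (333,212). The blue target is the brown bottle at (235,223), not the white one at (319,163) or the black-capped one at (274,222). Yellow is at (354,160) and green at (319,139). The crops confirm brown glass with matching label stripes.

```bash
python3 - <<'E'
from h import *
P={"red":((371.2,185.5),(154.4,226)),"yellow":((353.9,160),(189.8,242.3)),"green":((318.9,139.3),(246.5,246.4)),"blue":((234.8,223),(222.4,150.3)),"plain":((318.9,162.8),(218.3,219.9)),
"black":((273.5,224),(199.5,163)),"purple":((395,173),(140.5,251)),"teal1":((396,204),(122,217)),"teal2":((364,220),(140,193)),
"bulb":((332.6,214),(178.4,215)),"flask":((227,187),(273,187)),"beaker":((272.5,205),(226,191)),"jar":((263,176),(266,213))}
for k,(a,b) in P.items():
    p,e=tri(ray("scene",a),ray("side",b)); print(k,p.round(4),round(e,4),plane("scene",a,.088).round(3)[:2],plane("side",b,.088).round(3)[:2])
B={"red":((158.2,202.4),(296.3,155.2)),"yellow":((129.9,210.7),(302.5,143.1)),"green":((151.1,185.8),(318.3,159.7)),"blue":((124,193.3),(323.5,147.4))}
for k,(a,b) in B.items():
    p,e=tri(ray("scene",a),ray("side",b)); print("bay",k,p.round(4),round(e,4),plane("scene",a,.02).round(3)[:2],plane("side",b,.02).round(3)[:2])
for n,v in [("scene",(109,182,176,226)),("side",(270,130,350,180))]:
    im=cv2.imread(f"pics/{n}0.png")
s=r.read_state();print(Ro.from_quat(s["eef_rot"]).as_matrix().round(3))
im=cv2.imread("pics/scene0.png")[165:240,95:190];cv2.imwrite("pics/car.png",cv2.resize(im,None,fx=7,fy=7,interpolation=cv2.INTER_CUBIC))
E
```

```text
red [0.555  0.4083 0.0836] 0.0004 [0.56  0.407] [0.551 0.41 ]
yellow [0.4402 0.3825 0.0861] 0.0003 [0.443 0.382] [0.439 0.383]
green [0.3278 0.294  0.0864] 0.0015 [0.331 0.294] [0.327 0.294]
blue [0.6906 0.0374 0.087 ] 0.0013 [0.692 0.038] [0.69  0.038]
plain [0.4495 0.278  0.0866] 0.0021 [0.452 0.278] [0.448 0.278]
black [0.6936 0.1344 0.0825] 0.0003 [0.699 0.134] [0.687 0.139]
purple [0.5049 0.4855 0.0854] 0.0016 [0.508 0.485] [0.502 0.486]
teal1 [0.6393 0.452  0.0903] 0.0019 [0.637 0.454] [0.641 0.45 ]
teal2 [0.6933 0.359  0.0884] 0.001 [0.693 0.36 ] [0.694 0.358]
bulb [0.6008 0.3012 0.0237] 0.0009 [0.669 0.285] [0.54 0.34]
flask [0.4836 0.0103 0.0307] 0.0021 [0.551 0.015] [0.437 0.068]
beaker [0.571  0.1371 0.0363] 0.0028 [0.629 0.135] [0.523 0.179]
jar [0.4225 0.1151 0.0223] 0.0044 [0.507 0.114] [0.375 0.168]
bay red [ 0.5442 -0.1829  0.0318] 0.0003 [ 0.531 -0.187] [ 0.555 -0.198]
bay yellow [ 0.5762 -0.2574  0.0338] 0.0038 [ 0.563 -0.261] [ 0.59  -0.279]
bay green [ 0.4706 -0.2144  0.0325] 0.0 [ 0.455 -0.219] [ 0.48 -0.23]
bay blue [ 0.5026 -0.2882  0.0345] 0.0026 [ 0.487 -0.293] [ 0.515 -0.31 ]
[[-0.     0.296 -0.955]
 [ 0.001 -0.955 -0.296]
 [-1.    -0.001  0.   ]]
```

View pics/car.png

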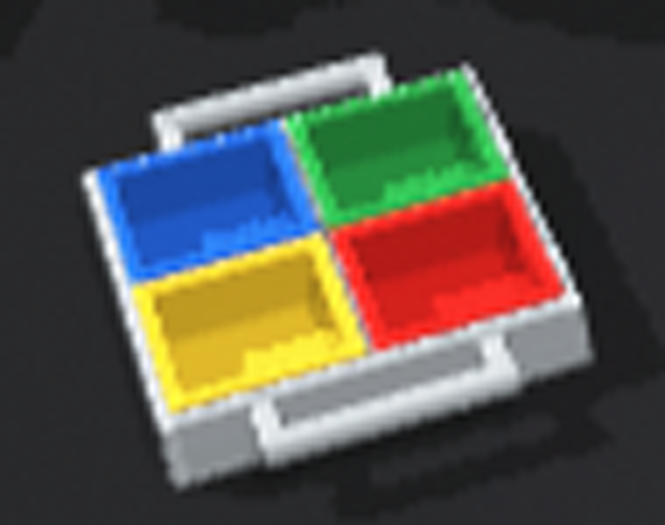

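```bash
cat > go.py <<'E'
import sys
from h import *
def tgt(X):
    s=r.read_state();R=Ro.from_quat(s["eef_rot"]).as_matrix()
    d=np.array(X,float)-s["ee_pos"]; y=R[:,1]
    print("t %.2f pos %s w %.4f slide cm %s |d| %.1f jawyaw %.1f tilt %.2f j %s F %s"%(s["time"],s["ee_pos"].round(4),s["width"],(R.T@d*100).round(2),np.linalg.norm(d)*100,np.degrees(np.arctan2(y[1],y[0])),np.degrees(np.arccos(min(1,-R[2,0]))),s["joint_positions"].round(2),s["ft_force"].round(1)))
if __name__=="__main__": tgt([float(v) for v in sys.argv[1:4]])
E
python3 go.py .5 -.4 .22; python3 go.py .6 .0 .22;python3 go.py .5555 .4085 .22; python3 -m jog '[{"slide":[0,0,-4],"roll":0},{"slide":[0,0,-8],"roll":0},{"slide":[0,0,-12],"roll":0},{"slide":[0,0,-16],"roll":0},{"slide":[0,0,-19],"roll":0}]' 0.2 20
```

```text
t 0.15 pos [ 0.1851 -0.5967  0.222 ] w 0.0875 slide cm [  0.2   -9.46 -35.9 ] |d| 37.1 jawyaw -72.8 tilt 0.06 j [ 1.25  0.33 -0.06  1.46  0.02  1.35 -0.09] F [-0.6 -0.1 -0.4]
t 0.15 pos [ 0.1851 -0.5967  0.222 ] w 0.0875 slide cm [  0.24 -44.7  -57.31] |d| 72.7 jawyaw -72.8 tilt 0.06 j [ 1.25  0.33 -0.06  1.46  0.02  1.35 -0.09] F [-0.6 -0.1 -0.4]
t 0.15 pos [ 0.1851 -0.5967  0.222 ] w 0.0875 slide cm [  0.28 -85.03 -65.16] |d| 107.1 jawyaw -72.8 tilt 0.06 j [ 1.25  0.33 -0.06  1.46  0.02  1.35 -0.09] F [-0.6 -0.1 -0.4]
time: 0.57
ee_pos: [0.3701, -0.5382, 0.2216]
eef_rot: [0.699, 0.108, -0.699, 0.106]
ft_force: [0.2, 0.6, -0.3]
width: 0.0706
```

```bash
python3 -m jog '[{"slide":[0,-2.7,-3],"roll":0},{"slide":[0,-5.4,-6],"roll":0},{"slide":[0,-8.1,-9],"roll":0},{"slide":[0,-10.8,-12],"roll":0},{"slide":[0,-13.5,-15],"roll":0}]'
python3 -m jog '[{"slide":[0,-3.5,-2],"roll":0},{"slide":[0,-7,-4],"roll":0},{"slide":[0,-10.5,-6],"roll":0},{"slide":[0,-14,-8],"roll":0},{"slide":[0,-17.5,-10],"roll":0}]'
python3 -m jog '[{"slide":[0,-3.7,-1.5],"roll":0},{"slide":[0,-7.4,-3],"roll":0},{"slide":[0,-11.1,-4.5],"roll":0},{"slide":[0,-14.8,-6],"roll":0},{"slide":[0,-18.5,-7.5],"roll":0}]'
python3 go.py .5555 .4085 .22
```

```text
time: 0.98
ee_pos: [0.4736, -0.3626, 0.2219]
eef_rot: [0.699, 0.108, -0.699, 0.106]
ft_force: [0.7, 0.1, -0.8]
width: 0.0699
time: 1.4
ee_pos: [0.5166, -0.1637, 0.2223]
eef_rot: [0.699, 0.108, -0.699, 0.106]
ft_force: [0.8, -0.9, -0.2]
width: 0.0696
time: 1.82
ee_pos: [0.5326, 0.037, 0.2227]
eef_rot: [0.699, 0.107, -0.699, 0.106]
ft_force: [0.3, -0.7, -0.4]
width: 0.0695
t 1.82 pos [0.5326 0.037  0.2227] w 0.0695 slide cm [  0.34 -34.77 -13.28] |d| 37.2 jawyaw -72.6 tilt 0.10 j [ 0.33  0.17 -0.54  1.68  0.09  1.32 -1.49] F [ 0.3 -0.7 -0.4]
```

```bash
python3 -m jog '[{"slide":[0,-3.7,-1.4],"roll":0},{"slide":[0,-7.4,-2.8],"roll":0},{"slide":[0,-11.1,-4.2],"roll":0},{"slide":[0,-14.8,-5.6],"roll":0},{"slide":[0,-18.5,-7],"roll":0}]'
python3 -m jog '[{"slide":[0,-3.3,-1.3],"roll":0},{"slide":[0,-6.6,-2.5],"roll":0},{"slide":[0,-9.9,-3.8],"roll":0},{"slide":[0,-13.2,-5],"roll":0},{"slide":[0,-16.3,-6.3],"roll":0}]'
python3 -m jog '[{"slide":[0,0,0],"roll":0},{"slide":[0,0,0],"roll":0}]'
python3 - <<'E'
from h import *
im=r.camera("wrist");cv2.imwrite("pics/w1.png",im[:,:,::-1])
for c in HUE:
    for b in blobs(im,c,100): print(c,b[0],[int(v) for v in b[1]],plane("wrist",b[0],.09).round(4))
E
python3 go.py .5555 .4085 .22
```

```text
time: 2.23
ee_pos: [0.5439, 0.2362, 0.2229]
eef_rot: [0.699, 0.107, -0.699, 0.106]
ft_force: [0.8, 0.2, 0.4]
width: 0.0696
time: 2.65
ee_pos: [0.5549, 0.4123, 0.2227]
eef_rot: [-0.699, -0.107, 0.699, -0.106]
ft_force: [0.4, 0.4, 0.9]
width: 0.0697
time: 2.82
ee_pos: [0.5533, 0.4149, 0.2215]
eef_rot: [-0.698, -0.109, 0.7, -0.107]
ft_force: [0.3, 0.7, -0.7]
width: 0.0695
red (np.float64(355.7), np.float64(162.7)) [335, 143, 48, 42, 1294] [0.6068 0.3245 0.09  ]
red (np.float64(261.8), np.float64(176.7)) [250, 168, 29, 31, 224] [0.5654 0.4089 0.09  ]
t 2.87 pos [0.5544 0.4129 0.2219] w 0.0699 slide cm [0.19 0.45 0.03] |d| 0.5 jawyaw -72.6 tilt 0.10 j [-0.29  0.56 -0.65  1.23  0.33  1.46 -2.17] F [ 1.  -0.9 -0.5]
```

View pics/w1.png

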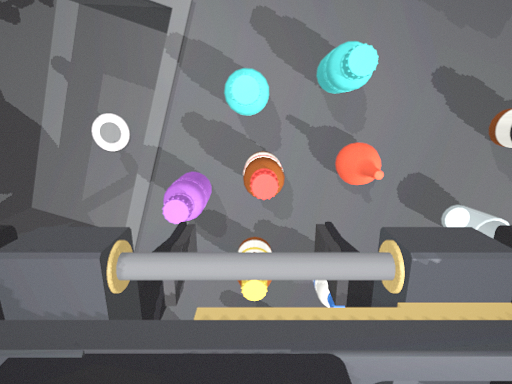

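The wrist view shows the red cap on the brown bottle at about (265,184), just ahead of the jaws, with the purple bottle (180,205), teal (247,92) and the red bulb (358,163) clear of it.

```bash
python3 - <<'E'
from h import *
im=cv2.imread("pics/w1.png")[145:215,225:305];cv2.imwrite("pics/w1c.png",cv2.resize(im,None,fx=7,fy=7,interpolation=cv2.INTER_NEAREST))
print(plane("wrist",(265,184),.094).round(4)); print(proj("scene",np.array([.555,.4085,.0])),proj("side",np.array([.555,.4085,.0])))
for n in("scene","side"): print(proj(n,np.array([.555,.4085,.096])))
E
```

```text
[0.5601 0.4039 0.094 ]
[366.75298532 208.02222394] [158.67508892 247.88040986]
[371.9022392  181.95438833]
[153.55038556 222.6574827 ]
```

View pics/w1c.png

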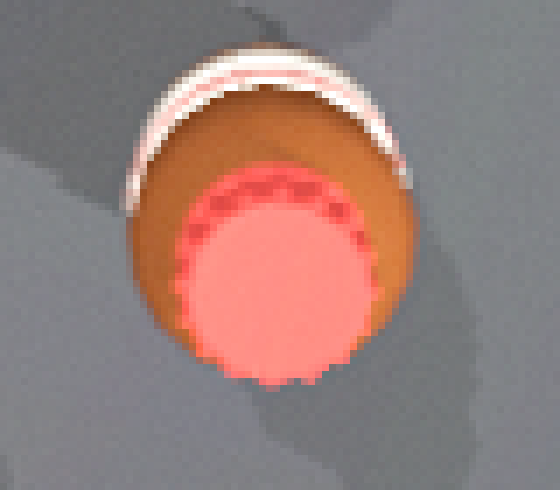

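```bash
python3 go.py .557 .4065 .038; python3 -m jog '[{"slide":[0,0.3,-0.1],"roll":0},{"slide":[3,0.6,-0.1],"roll":0},{"slide":[6,0.6,-0.1],"roll":0},{"slide":[9,0.6,-0.1],"roll":0},{"slide":[11,0.6,-0.1],"roll":0}]'; python3 go.py .557 .4065 .038
```

```text
t 2.87 pos [0.5544 0.4129 0.2219] w 0.0699 slide cm [18.39  0.7  -0.08] |d| 18.4 jawyaw -72.6 tilt 0.10 j [-0.29  0.56 -0.65  1.23  0.33  1.46 -2.17] F [ 1.  -0.9 -0.5]
time: 3.28
ee_pos: [0.5575, 0.4042, 0.1092]
eef_rot: [-0.698, -0.106, 0.7, -0.107]
ft_force: [0.1, -0.1, -0.4]
width: 0.0697
t 3.28 pos [0.5575 0.4042 0.1092] w 0.0697 slide cm [ 7.12 -0.24 -0.04] |d| 7.1 jawyaw -72.7 tilt 0.19 j [-0.27  0.63 -0.63  1.37  0.37  1.26 -2.19] F [ 0.1 -0.1 -0.4]
```

```bash
python3 -m jog '[{"slide":[2.5,-0.1,0],"roll":0},{"slide":[5,-0.1,0],"roll":0},{"slide":[7.1,-0.1,0],"roll":0},{"slide":[7.1,-0.1,0],"roll":0},{"slide":[7.1,-0.1,0],"roll":0}]'; python3 go.py .557 .4065 .038
python3 -m jog '[{"slide":[0,0,0],"roll":0},{"slide":[0,0,0],"roll":0},{"slide":[0,0,0],"roll":0},{"slide":[0,0,0],"roll":0},{"slide":[0,0,0],"roll":0}]' 0.7 20
python3 -m jog '[{"slide":[0,0,0],"roll":0},{"slide":[0,0,0],"roll":0},{"slide":[0,0,0],"roll":0}]'
```

```text
time: 3.7
ee_pos: [0.5575, 0.403, 0.038]
eef_rot: [-0.698, -0.104, 0.701, -0.107]
ft_force: [-0.6, -0.1, 1.0]
width: 0.0698
t 3.70 pos [0.5575 0.403  0.038 ] w 0.0698 slide cm [-0.   -0.35 -0.05] |d| 0.4 jawyaw -72.8 tilt 0.29 j [-0.28  0.7  -0.6   1.43  0.41  1.15 -2.22] F [-0.6 -0.1  1. ]
time: 4.12
ee_pos: [0.5578, 0.4036, 0.039]
eef_rot: [-0.698, -0.105, 0.7, -0.106]
ft_force: [0.0, 0.8, 5.0]
width: 0.0454
time: 4.37
ee_pos: [0.5578, 0.4036, 0.0391]
eef_rot: [-0.698, -0.105, 0.7, -0.106]
ft_force: [-0.5, -0.4, 1.3]
width: 0.046
```

```bash
python3 -m jog '[{"slide":[-1.5,0,0],"roll":0},{"slide":[-5,0,0],"roll":0},{"slide":[-9,0,0],"roll":0},{"slide":[-13,0,0],"roll":0},{"slide":[-16.5,0,0],"roll":0}]'; python3 -m jog '[{"slide":[0,0,0],"roll":0}]'; python3 go.py .5445 -.1832 .2
python3 - <<'E'
from h import *
for n in("side","wrist"):
    cv2.imwrite(f"pics/{n}2.png",r.camera(n)[:,:,::-1])
E
```

```text
time: 4.78
ee_pos: [0.558, 0.4041, 0.2079]
eef_rot: [-0.699, -0.105, 0.7, -0.106]
ft_force: [1.1, 0.8, -0.3]
width: 0.0456
time: 4.87
ee_pos: [0.5596, 0.4063, 0.2171]
eef_rot: [0.702, 0.107, -0.696, 0.104]
ft_force: [0.7, 1.8, -0.2]
width: 0.0458
t 4.87 pos [0.5596 0.4063 0.2171] w 0.0458 slide cm [ 1.38 55.87 18.88] |d| 59.0 jawyaw -72.8 tilt 0.50 j [-0.27  0.56 -0.65  1.25  0.33  1.43 -2.16] F [ 0.7  1.8 -0.2]
```

View pics/side2.png

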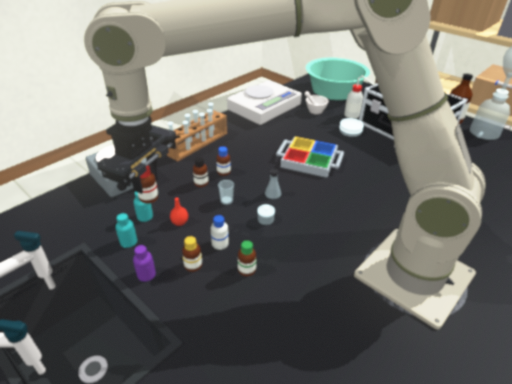

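View pics/wrist2.png

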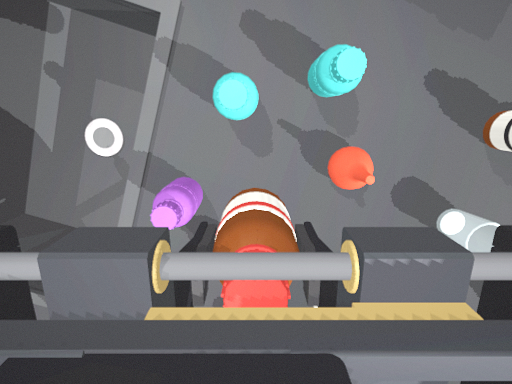

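```bash
python3 -m jog '[{"slide":[0,3.7,1.25],"roll":0},{"slide":[0,7.4,2.5],"roll":0},{"slide":[0,11.1,3.8],"roll":0},{"slide":[0,14.8,5],"roll":0},{"slide":[0,18.5,6.3],"roll":0}]'; python3 -m jog '[{"slide":[0,3.7,1.25],"roll":0},{"slide":[0,7.4,2.5],"roll":0},{"slide":[0,11.1,3.8],"roll":0},{"slide":[0,14.8,5],"roll":0},{"slide":[0,18.5,6.3],"roll":0}]'; python3 go.py .5445 -.1832 .2
```

```text
time: 5.38
ee_pos: [0.5519, 0.2071, 0.209]
eef_rot: [-0.699, -0.106, 0.699, -0.106]
ft_force: [1.0, 0.4, -0.1]
width: 0.0454
time: 5.8
ee_pos: [0.5451, 0.0096, 0.2076]
eef_rot: [-0.698, -0.106, 0.7, -0.105]
ft_force: [0.1, -0.0, -1.9]
width: 0.0457
t 5.80 pos [0.5451 0.0096 0.2076] w 0.0457 slide cm [ 0.76 18.4   5.74] |d| 19.3 jawyaw -72.8 tilt 0.17 j [ 0.39  0.21 -0.56  1.67  0.12  1.3  -1.46] F [ 0.1 -0.  -1.9]
```

```bash
python3 -m jog '[{"slide":[0,3.9,1.2],"roll":0},{"slide":[0,7.8,2.4],"roll":0},{"slide":[0,11.7,3.6],"roll":0},{"slide":[0,15.5,4.8],"roll":0},{"slide":[0,18.2,5.7],"roll":0}]'; python3 -m jog '[{"slide":[0,0,0],"roll":0},{"slide":[0,0,0],"roll":0}]'; python3 go.py .5445 -.1832 .045
python3 - <<'E'
from h import *
for n in("side","wrist","scene"):
    cv2.imwrite(f"pics/{n}3.png",r.camera(n)[:,:,::-1])
E
```

```text
time: 6.22
ee_pos: [0.5425, -0.1856, 0.206]
eef_rot: [-0.697, -0.104, 0.701, -0.104]
ft_force: [0.4, -0.3, -0.3]
width: 0.0457
time: 6.38
ee_pos: [0.5407, -0.1882, 0.2039]
eef_rot: [-0.696, -0.103, 0.703, -0.102]
ft_force: [-0.6, 0.4, -1.3]
width: 0.0456
t 6.38 pos [ 0.5407 -0.1882  0.2039] w 0.0456 slide cm [15.89 -0.32 -0.65] |d| 15.9 jawyaw -73.3 tilt 0.56 j [ 0.61  0.27 -0.43  1.6   0.11  1.31 -1.11] F [-0.6  0.4 -1.3]
```

View pics/wrist3.png

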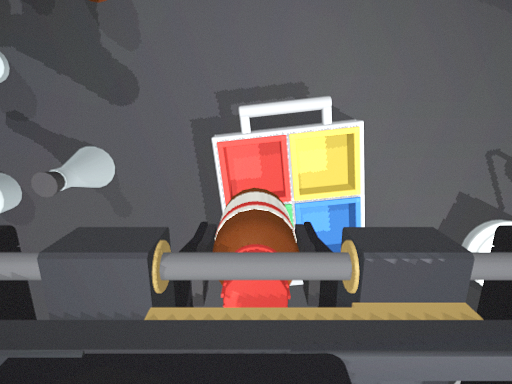

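View pics/scene3.png

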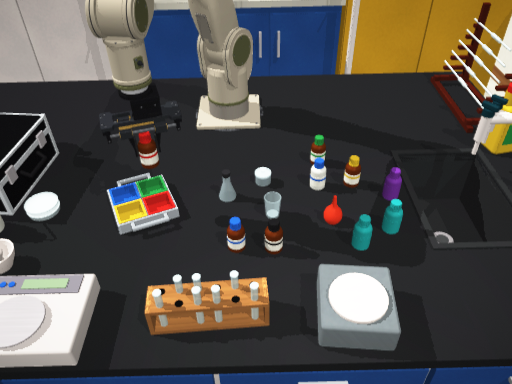

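```bash
python3 - <<'E'
from h import *
for uv in [(291,203),(218,140),(289,132),(360,126)]: print(uv,plane("wrist",uv,.034).round(4))
im=cv2.imread("pics/wrist3.png")[:,:,::-1]
for c in HUE:
    for b in blobs(im,c,400): print(c,b[0],[int(v) for v in b[1]],plane("wrist",b[0],.034).round(4))
c=np.array([.5234,-.2357]);a=np.radians(23);u=np.array([np.cos(a),np.sin(a)]);v=np.array([-u[1],u[0]])
print([(c+.04*(i*u+j*v)).round(4) for i,j in((1,1),(1,-1),(-1,1),(-1,-1))], (c+.0775*u+.0775*v))
im=cv2.imread("pics/wrist3.png")[90:270,190:390];cv2.imwrite("pics/w3c.png",cv2.resize(im,None,fx=4,fy=3.3,interpolation=cv2.INTER_NEAREST))
E
```

```text
(291, 203) [ 0.5246 -0.2329  0.034 ]
(218, 140) [ 0.5697 -0.1325  0.034 ]
(289, 132) [ 0.6009 -0.2044  0.034 ]
(360, 126) [ 0.6296 -0.276   0.034 ]
red (np.float64(254.8), np.float64(165.9)) [217, 135, 74, 71, 3748] [ 0.554  -0.1797  0.034 ]
red (np.float64(255.2), np.float64(293.0)) [221, 280, 70, 27, 1797] [ 0.3972 -0.2284  0.034 ]
yellow (np.float64(332.5), np.float64(168.0)) [298, 133, 58, 63, 2312] [ 0.5776 -0.2642  0.034 ]
blue (np.float64(337.4), np.float64(224.4)) [310, 202, 47, 50, 1112] [ 0.5156 -0.2944  0.034 ]
[array([ 0.5446, -0.1833]), array([ 0.5758, -0.2569]), array([ 0.471 , -0.2145]), array([ 0.5022, -0.2881])] [ 0.56445746 -0.13407921]
```

View pics/w3c.png

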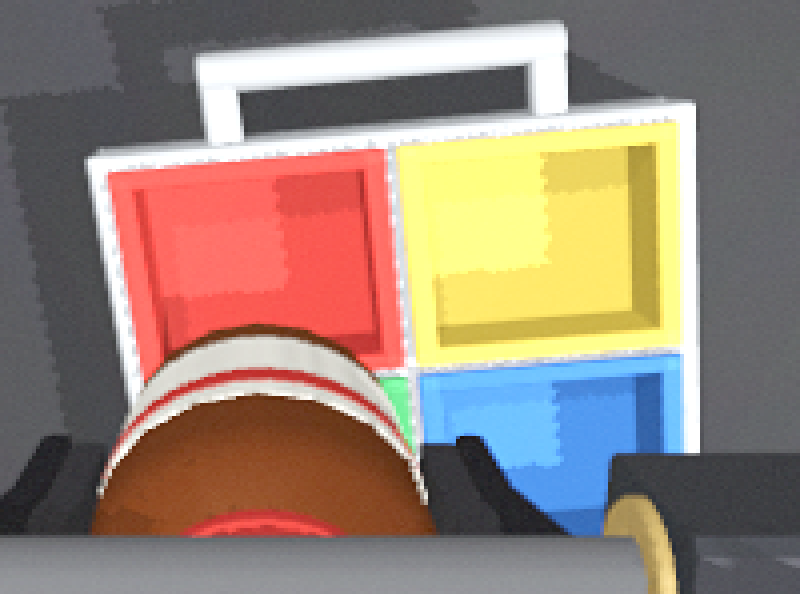

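```bash
python3 go.py .546 -.182 .1;python3 -m jog '[{"slide":[1.5,-0.3,-0.3],"roll":0},{"slide":[5,-0.4,-0.4],"roll":0},{"slide":[9,-0.4,-0.4],"roll":0},{"slide":[10,-0.4,-0.4],"roll":0},{"slide":[10,-0.4,-0.4],"roll":0}]';  python3 go.py .546 -.182 .046
python3 - <<'E'
from h import *
for n in("side","scene"):
    cv2.imwrite(f"pics/{n}4.png",cv2.resize(r.camera(n)[120:250,(90 if n=="scene" else 250):(210 if n=="scene" else 370),::-1],None,fx=4,fy=4))
a=cv2.imread("pics/side4.png");b=cv2.imread("pics/scene4.png");cv2.imwrite("pics/both4.png",cv2.resize(np.hstack([a,b]),None,fx=.8,fy=.8))
E
```

```text
t 6.53 pos [ 0.5424 -0.1837  0.2053] w 0.0455 slide cm [10.53 -0.03 -0.47] |d| 10.5 jawyaw -72.9 tilt 0.41 j [ 0.61  0.26 -0.43  1.6   0.11  1.31 -1.11] F [ 0.2  0.3 -1.4]
time: 6.95
ee_pos: [0.5423, -0.1766, 0.1025]
eef_rot: [-0.695, -0.108, 0.703, -0.104]
ft_force: [0.3, -0.3, -0.2]
width: 0.0453
t 6.95 pos [ 0.5423 -0.1766  0.1025] w 0.0453 slide cm [ 5.64  0.66 -0.26] |d| 5.7 jawyaw -72.8 tilt 0.76 j [ 0.59  0.35 -0.42  1.72  0.16  1.12 -1.15] F [ 0.3 -0.3 -0.2]
```

View pics/both4.png

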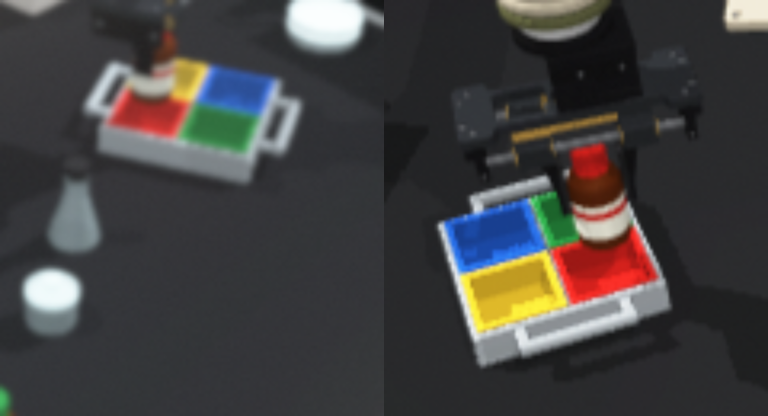

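```bash
python3 -m jog '[{"slide":[1,0.4,-0.2],"roll":0},{"slide":[2.5,0.5,-0.2],"roll":0},{"slide":[3.8,0.5,-0.2],"roll":0},{"slide":[4.5,0.5,-0.2],"roll":0},{"slide":[4.5,0.5,-0.2],"roll":0}]';  python3 go.py .546 -.182 .045
```

```text
time: 7.47
ee_pos: [0.5476, -0.1819, 0.0605]
eef_rot: [-0.697, -0.106, 0.702, -0.105]
ft_force: [-0.4, -0.1, -0.8]
width: 0.0457
t 7.47 pos [ 0.5476 -0.1819  0.0605] w 0.0457 slide cm [ 1.55 -0.03  0.14] |d| 1.6 jawyaw -72.8 tilt 0.46 j [ 0.58  0.41 -0.41  1.74  0.19  1.04 -1.17] F [-0.4 -0.1 -0.8]
```

```bash
python3 -m jog '[{"slide":[0.4,0,0.1],"roll":0},{"slide":[0.8,0,0.1],"roll":0},{"slide":[1.2,0,0.1],"roll":0},{"slide":[1.4,0,0.1],"roll":0},{"slide":[1.4,0,0.1],"roll":0}]';  python3 go.py .546 -.182 .045
```

```text
time: 7.88
ee_pos: [0.5463, -0.1821, 0.0461]
eef_rot: [-0.696, -0.107, 0.702, -0.104]
ft_force: [0.1, 0.9, -0.9]
width: 0.0454
t 7.88 pos [ 0.5463 -0.1821  0.0461] w 0.0454 slide cm [ 0.11 -0.02  0.03] |d| 0.1 jawyaw -72.8 tilt 0.49 j [ 0.58  0.43 -0.41  1.75  0.19  1.01 -1.17] F [ 0.1  0.9 -0.9]
```

Creep down until contact shows in the force.

```bash
python3 -m jog '[{"slide":[0.1,0,0],"roll":0},{"slide":[0.1,0,0],"roll":0}]'; python3 -m jog '[{"slide":[0.1,0,0],"roll":0},{"slide":[0.1,0,0],"roll":0}]'; python3 go.py .546 -.182 .045
```

```text
time: 8.05
ee_pos: [0.5464, -0.1821, 0.0451]
eef_rot: [-0.696, -0.106, 0.702, -0.104]
ft_force: [-0.3, 0.6, -1.0]
width: 0.0455
time: 8.22
ee_pos: [0.5466, -0.1821, 0.0451]
eef_rot: [-0.696, -0.106, 0.702, -0.105]
ft_force: [-2.8, 1.0, 7.3]
width: 0.0456
t 8.22 pos [ 0.5466 -0.1821  0.0451] w 0.0456 slide cm [ 0.01 -0.03  0.05] |d| 0.1 jawyaw -72.8 tilt 0.46 j [ 0.58  0.43 -0.41  1.76  0.2   1.01 -1.17] F [-2.8  1.   7.3]
```

```bash
python3 -m jog '[{"slide":[0,0,0],"roll":0},{"slide":[0,0,0],"roll":0},{"slide":[0,0,0],"roll":0},{"slide":[0,0,0],"roll":0}]' 0.25 20; python3 -m jog '[{"slide":[-1,0,0],"roll":0},{"slide":[-4,0,0],"roll":0},{"slide":[-8,0,0],"roll":0},{"slide":[-12,0,0],"roll":0},{"slide":[-16,0,0],"roll":0}]'; python3 go.py .691 .038 .2
python3 - <<'E'
from h import *
cv2.imwrite("pics/wrist5.png",r.camera("wrist")[:,:,::-1])
E
```

```text
time: 8.55
ee_pos: [0.5467, -0.1821, 0.0451]
eef_rot: [-0.697, -0.106, 0.702, -0.105]
ft_force: [0.5, -0.2, -0.1]
width: 0.0622
time: 8.97
ee_pos: [0.5476, -0.182, 0.2077]
eef_rot: [-0.697, -0.107, 0.702, -0.105]
ft_force: [1.7, -1.3, 0.3]
width: 0.0653
t 8.97 pos [ 0.5476 -0.182   0.2077] w 0.0653 slide cm [  0.69 -16.78 -20.21] |d| 26.3 jawyaw -72.8 tilt 0.44 j [ 0.6   0.27 -0.43  1.59  0.12  1.31 -1.12] F [ 1.7 -1.3  0.3]
```

View pics/wrist5.png

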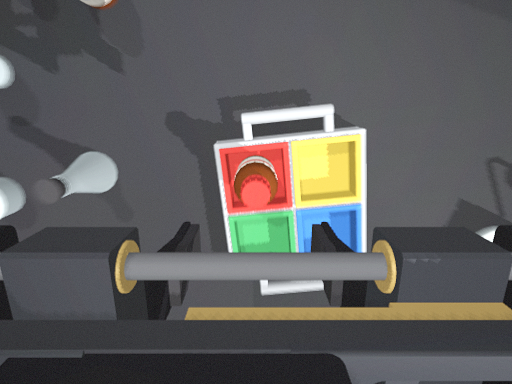

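The red bottle stands upright and centred in the red bay (256,185). Next is the blue-capped brown bottle.

```bash
python3 -m jog '[{"slide":[0,-2.5,-3],"roll":0},{"slide":[0,-5,-6],"roll":0},{"slide":[0,-7.5,-9],"roll":0},{"slide":[0,-10,-12],"roll":0},{"slide":[0,-12.5,-15],"roll":0}]' 0.2;  python3 -m jog '[{"slide":[0,-2.2,-2.6],"roll":0},{"slide":[0,-4.2,-5.1],"roll":0},{"slide":[0,-4.2,-5.1],"roll":0},{"slide":[0,-4.2,-5.1],"roll":0}]'; 
python3 - <<'E'
from h import *
im=r.camera("wrist")[:,:,::-1];cv2.imwrite("pics/wrist6.png",im)
E
python3 go.py .691 .038 .2
```

```text
time: 9.43
ee_pos: [0.6582, -0.0176, 0.2172]
eef_rot: [0.7, 0.104, -0.698, 0.106]
ft_force: [0.9, -0.5, 1.1]
width: 0.0699
time: 9.77
ee_pos: [0.6947, 0.0404, 0.2169]
eef_rot: [0.7, 0.106, -0.698, 0.107]
ft_force: [-1.2, -0.9, 0.5]
width: 0.0695
t 9.82 pos [0.6946 0.0381 0.2171] w 0.0695 slide cm [ 1.71 -0.1   0.35] |d| 1.8 jawyaw -72.8 tilt 0.25 j [ 0.2   0.54 -0.5   1.23  0.25  1.43 -1.54] F [-0.4 -1.4 -0.1]
```

View pics/wrist6.png

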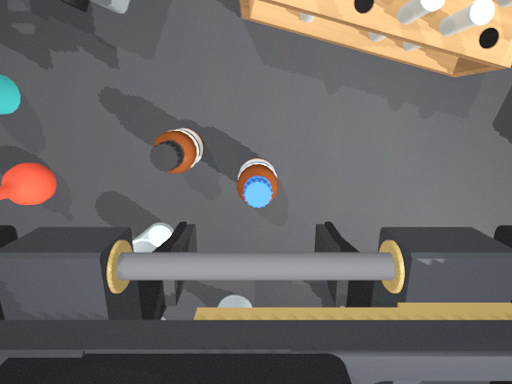

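```bash
python3 - <<'E'
from h import *
print(plane("wrist",(258,193),.096).round(4))
E
python3 go.py .691 .038 .039; python3 -m jog '[{"slide":[2,0,0.2],"roll":0},{"slide":[5,0,0.3],"roll":0},{"slide":[8.5,0,0.3],"roll":0},{"slide":[11,0,0.3],"roll":0},{"slide":[11,0,0.3],"roll":0}]'; python3 go.py .691 .038 .039
```

```text
[0.6916 0.0332 0.096 ]
t 9.82 pos [0.6946 0.0381 0.2171] w 0.0695 slide cm [17.81 -0.16  0.39] |d| 17.8 jawyaw -72.8 tilt 0.25 j [ 0.2   0.54 -0.5   1.23  0.25  1.43 -1.54] F [-0.4 -1.4 -0.1]
time: 10.23
ee_pos: [0.6887, 0.0339, 0.1015]
eef_rot: [-0.697, -0.104, 0.701, -0.106]
ft_force: [-1.3, 0.7, -1.8]
width: 0.0697
t 10.23 pos [0.6887 0.0339 0.1015] w 0.0697 slide cm [ 6.24 -0.34 -0.38] |d| 6.3 jawyaw -72.9 tilt 0.38 j [ 0.21  0.61 -0.48  1.38  0.29  1.23 -1.57] F [-1.3  0.7 -1.8]
```

```bash
python3 -m jog '[{"slide":[2.5,-0.1,-0.2],"roll":0},{"slide":[5,-0.1,-0.2],"roll":0},{"slide":[6.2,-0.1,-0.2],"roll":0},{"slide":[6.2,-0.1,-0.2],"roll":0}]'; python3 go.py .691 .0355 .039
python3 -m jog '[{"slide":[0,0,0],"roll":0},{"slide":[0,0,0],"roll":0},{"slide":[0,0,0],"roll":0},{"slide":[0,0,0],"roll":0},{"slide":[0,0,0],"roll":0}]' 0.7 20
python3 -m jog '[{"slide":[0,0,0],"roll":0},{"slide":[0,0,0],"roll":0},{"slide":[0,0,0],"roll":0}]'
```

```text
time: 10.57
ee_pos: [0.6888, 0.0338, 0.0381]
eef_rot: [-0.696, -0.103, 0.702, -0.106]
ft_force: [-0.4, 0.6, -0.3]
width: 0.0696
t 10.57 pos [0.6888 0.0338 0.0381] w 0.0696 slide cm [-0.1  -0.1  -0.26] |d| 0.3 jawyaw -73.0 tilt 0.55 j [ 0.2   0.67 -0.46  1.43  0.32  1.13 -1.59] F [-0.4  0.6 -0.3]
time: 10.98
ee_pos: [0.6895, 0.0342, 0.0394]
eef_rot: [-0.697, -0.103, 0.702, -0.106]
ft_force: [-1.1, 0.5, 5.5]
width: 0.0457
time: 11.23
ee_pos: [0.6894, 0.0341, 0.0394]
eef_rot: [-0.697, -0.103, 0.702, -0.106]
ft_force: [0.4, 0.4, 0.6]
width: 0.0456
```

```bash
python3 -m jog '[{"slide":[-1.5,0,0],"roll":0},{"slide":[-5,0,0],"roll":0},{"slide":[-9,0,0],"roll":0},{"slide":[-13,0,0],"roll":0},{"slide":[-17,0,0],"roll":0}]'; python3 -m jog '[{"slide":[0,0,0],"roll":0}]'; python3 go.py .504 -.287 .21
```

```text
time: 11.65
ee_pos: [0.6901, 0.035, 0.2124]
eef_rot: [-0.697, -0.103, 0.702, -0.106]
ft_force: [1.6, -0.2, -0.5]
width: 0.0458
time: 11.73
ee_pos: [0.6929, 0.0359, 0.2228]
eef_rot: [0.701, 0.103, -0.697, 0.106]
ft_force: [0.6, 0.8, 0.2]
width: 0.0458
t 11.73 pos [0.6929 0.0359 0.2228] w 0.0458 slide cm [ 1.27 25.34 27.52] |d| 37.4 jawyaw -73.0 tilt 0.40 j [ 0.21  0.53 -0.5   1.23  0.25  1.43 -1.54] F [0.6 0.8 0.2]
```

```bash
python3 -m jog '[{"slide":[0,2.6,2.8],"roll":0},{"slide":[0,5.2,5.6],"roll":0},{"slide":[0,7.8,8.4],"roll":0},{"slide":[0,10.4,11.2],"roll":0},{"slide":[0,13,14],"roll":0}]'; python3 -m jog '[{"slide":[0,2.6,2.8],"roll":0},{"slide":[0,5.2,5.6],"roll":0},{"slide":[0,7.8,8.4],"roll":0},{"slide":[0,10.4,11.2],"roll":0},{"slide":[0,12.3,13.5],"roll":0}]'; python3 -m jog '[{"slide":[0,0,0],"roll":0},{"slide":[0,0,0],"roll":0}]'; python3 go.py .504 -.287 .1
```

```text
time: 12.15
ee_pos: [0.5959, -0.1307, 0.2236]
eef_rot: [0.702, 0.103, -0.697, 0.106]
ft_force: [0.9, 0.6, -1.3]
width: 0.0453
time: 12.57
ee_pos: [0.5008, -0.2908, 0.2245]
eef_rot: [0.702, 0.102, -0.697, 0.106]
ft_force: [0.4, -0.2, -1.8]
width: 0.0453
time: 12.73
ee_pos: [0.4994, -0.2931, 0.2253]
eef_rot: [0.702, 0.1, -0.697, 0.105]
ft_force: [1.7, 0.8, -0.7]
width: 0.0457
t 12.73 pos [ 0.4994 -0.2931  0.2253] w 0.0457 slide cm [12.53 -0.55 -0.55] |d| 12.6 jawyaw -73.4 tilt 0.54 j [ 0.77  0.25 -0.38  1.58  0.1   1.33 -0.9 ] F [ 1.7  0.8 -0.7]
```

```bash
python3 -m jog '[{"slide":[1.5,-0.4,-0.5],"roll":0},{"slide":[5,-0.4,-0.5],"roll":0},{"slide":[9,-0.4,-0.5],"roll":0},{"slide":[12.5,-0.4,-0.5],"roll":0},{"slide":[12.5,-0.4,-0.5],"roll":0}]';  python3 go.py .504 -.287 .045
python3 - <<'E'
from h import *
a=r.camera("side")[100:230,250:370,::-1];b=r.camera("scene")[120:250,90:210,::-1]
cv2.imwrite("pics/both7.png",cv2.resize(np.hstack([a,b]),None,fx=3,fy=3))
E
```

```text
time: 13.15
ee_pos: [0.5011, -0.2849, 0.0939]
eef_rot: [-0.699, -0.103, 0.7, -0.103]
ft_force: [-1.2, -0.4, -2.5]
width: 0.0453
t 13.15 pos [ 0.5011 -0.2849  0.0939] w 0.0453 slide cm [ 4.89  0.29 -0.22] |d| 4.9 jawyaw -73.2 tilt 0.08 j [ 0.75  0.36 -0.37  1.73  0.15  1.09 -0.95] F [-1.2 -0.4 -2.5]
```

View pics/both7.png

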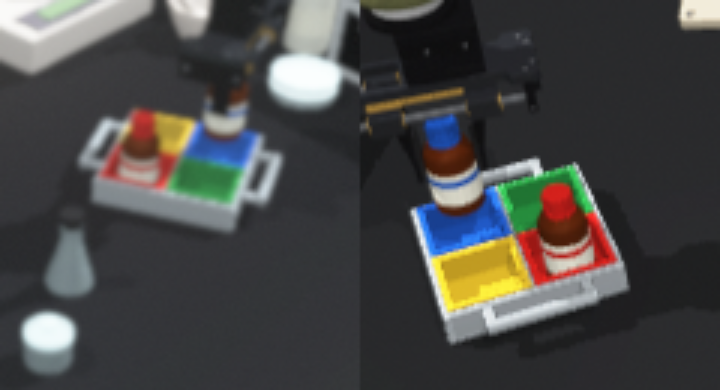

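The blue bottle hangs above the blue bay, and red is seated in its own bay.

```bash
python3 -m jog '[{"slide":[1,0.2,-0.2],"roll":0},{"slide":[2.5,0.2,-0.2],"roll":0},{"slide":[4,0.2,-0.2],"roll":0},{"slide":[4.3,0.2,-0.2],"roll":0},{"slide":[4.3,0.2,-0.2],"roll":0}]';  python3 go.py .504 -.287 .045
```

```text
time: 13.67
ee_pos: [0.5079, -0.2885, 0.0586]
eef_rot: [0.702, 0.101, -0.697, 0.105]
ft_force: [-0.2, 0.1, -1.1]
width: 0.0456
t 13.67 pos [ 0.5079 -0.2885  0.0586] w 0.0456 slide cm [ 1.36 -0.27  0.34] |d| 1.4 jawyaw -73.2 tilt 0.49 j [ 0.74  0.41 -0.37  1.74  0.17  1.01 -0.97] F [-0.2  0.1 -1.1]
```

```bash
python3 -m jog '[{"slide":[0.4,-0.1,0.3],"roll":0},{"slide":[0.8,-0.1,0.3],"roll":0},{"slide":[1.2,-0.1,0.3],"roll":0},{"slide":[1.2,-0.1,0.3],"roll":0},{"slide":[1.2,-0.1,0.3],"roll":0}]';  python3 go.py .504 -.287 .045;  python3 -m jog '[{"slide":[0.1,0,0],"roll":0},{"slide":[0.1,0,0],"roll":0}]'; python3 go.py .504 -.287 .045
```

```text
time: 14.08
ee_pos: [0.5049, -0.2885, 0.0466]
eef_rot: [0.702, 0.101, -0.697, 0.105]
ft_force: [-0.1, 0.4, -1.5]
width: 0.0455
t 14.08 pos [ 0.5049 -0.2885  0.0466] w 0.0455 slide cm [ 0.16 -0.17  0.04] |d| 0.2 jawyaw -73.2 tilt 0.49 j [ 0.74  0.42 -0.36  1.76  0.18  0.99 -0.97] F [-0.1  0.4 -1.5]
time: 14.25
ee_pos: [0.5049, -0.2886, 0.0457]
eef_rot: [0.702, 0.101, -0.697, 0.105]
ft_force: [-0.9, 0.3, -1.7]
width: 0.0455
t 14.25 pos [ 0.5049 -0.2886  0.0457] w 0.0455 slide cm [ 0.06 -0.18  0.04] |d| 0.2 jawyaw -73.2 tilt 0.49 j [ 0.74  0.42 -0.36  1.76  0.18  0.99 -0.97] F [-0.9  0.3 -1.7]
```

```bash
python3 -m jog '[{"slide":[0.1,0,0],"roll":0},{"slide":[0.1,0,0],"roll":0}]';python3 -m jog '[{"slide":[0.1,0,0],"roll":0},{"slide":[0.1,0,0],"roll":0}]'
```

```text
time: 14.42
ee_pos: [0.5055, -0.2885, 0.0454]
eef_rot: [0.702, 0.101, -0.697, 0.105]
ft_force: [-1.0, 1.3, 4.4]
width: 0.0458
time: 14.58
ee_pos: [0.5057, -0.2885, 0.0453]
eef_rot: [0.702, 0.101, -0.697, 0.105]
ft_force: [-3.3, 0.9, 8.7]
width: 0.0452
```

Contact felt. Release, retreat and head for yellow.

```bash
python3 -m jog '[{"slide":[0,0,0],"roll":0},{"slide":[0,0,0],"roll":0},{"slide":[0,0,0],"roll":0},{"slide":[0,0,0],"roll":0},{"slide":[0,0,0],"roll":0}]' 0.25 20; python3 -m jog '[{"slide":[-1,0,0],"roll":0},{"slide":[-4,0,0],"roll":0},{"slide":[-8,0,0],"roll":0},{"slide":[-12,0,0],"roll":0},{"slide":[-16,0,0],"roll":0}]'; python3 go.py .5 0 .22
python3 - <<'E'
from h import *
cv2.imwrite("pics/wrist8.png",r.camera("wrist")[:,:,::-1])
E
python3 go.py .44 .3825 .22
```

```text
time: 15.0
ee_pos: [0.5057, -0.2885, 0.0452]
eef_rot: [0.702, 0.101, -0.697, 0.105]
ft_force: [-0.9, -0.4, -0.3]
width: 0.0638
time: 15.42
ee_pos: [0.5041, -0.2873, 0.2078]
eef_rot: [0.702, 0.101, -0.697, 0.106]
ft_force: [0.8, -0.3, -0.5]
width: 0.0652
t 15.42 pos [ 0.5041 -0.2873  0.2078] w 0.0652 slide cm [ -1.38 -27.61  -7.92] |d| 28.8 jawyaw -73.2 tilt 0.57 j [ 0.76  0.26 -0.39  1.6   0.1   1.29 -0.91] F [ 0.8 -0.3 -0.5]
t 15.47 pos [ 0.5073 -0.2887  0.2167] w 0.0649 slide cm [ -1.18 -66.19 -12.96] |d| 67.5 jawyaw -73.2 tilt 1.22 j [ 0.76  0.25 -0.39  1.59  0.1   1.3  -0.91] F [ 2.1 -0.3  7.3]
```

View pics/wrist8.png

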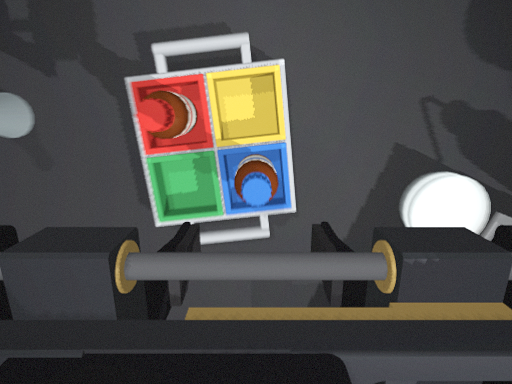

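Both bottles sit well inside their bays (blue cap at 257,190 and red at 155,113). On to yellow.

```bash
python3 -m jog '[{"slide":[0,-4,-0.8],"roll":0},{"slide":[0,-8,-1.6],"roll":0},{"slide":[0,-12,-2.4],"roll":0},{"slide":[0,-16,-3.2],"roll":0},{"slide":[0,-20,-4],"roll":0}]' 0.2;  python3 -m jog '[{"slide":[0,-4,-0.8],"roll":0},{"slide":[0,-8,-1.6],"roll":0},{"slide":[0,-12,-2.4],"roll":0},{"slide":[0,-16,-3.2],"roll":0},{"slide":[0,-20,-4],"roll":0}]'; python3 go.py .44 .3825 .22
```

```text
time: 15.88
ee_pos: [0.4873, -0.0838, 0.2147]
eef_rot: [0.706, 0.098, -0.693, 0.108]
ft_force: [0.9, 1.1, 0.2]
width: 0.0697
time: 16.3
ee_pos: [0.4672, 0.1211, 0.2128]
eef_rot: [0.706, 0.098, -0.693, 0.109]
ft_force: [2.0, 0.3, -0.5]
width: 0.0694
t 16.30 pos [0.4672 0.1211 0.2128] w 0.0694 slide cm [ -1.1  -25.79  -4.96] |d| 26.3 jawyaw -73.2 tilt 1.37 j [ 0.36  0.06 -0.74  1.82  0.06  1.27 -1.67] F [ 2.   0.3 -0.5]
```

```bash
python3 -m jog '[{"slide":[0,-3.8,-0.7],"roll":0},{"slide":[0,-7.6,-1.4],"roll":0},{"slide":[0,-11.4,-2.2],"roll":0},{"slide":[0,-15.2,-2.9],"roll":0},{"slide":[0,-19,-3.6],"roll":0}]' ;  python3 -m jog '[{"slide":[0,-3.4,-0.7],"roll":0},{"slide":[0,-6.6,-1.3],"roll":0},{"slide":[0,-6.6,-1.3],"roll":0},{"slide":[0,-6.6,-1.3],"roll":0},{"slide":[0,-6.6,-1.3],"roll":0}]'
python3 - <<'E'
from h import *
cv2.imwrite("pics/wrist9.png",r.camera("wrist")[:,:,::-1])
E
python3 go.py .44 .3825 .22
```

```text
time: 16.72
ee_pos: [0.4466, 0.3151, 0.2106]
eef_rot: [0.706, 0.098, -0.693, 0.108]
ft_force: [0.6, -0.1, 0.8]
width: 0.0696
time: 17.13
ee_pos: [0.4401, 0.3816, 0.2097]
eef_rot: [0.706, 0.097, -0.693, 0.108]
ft_force: [-0.2, -1.4, -0.2]
width: 0.069
t 17.18 pos [0.4406 0.3809 0.2098] w 0.0699 slide cm [-1.02 -0.15 -0.01] |d| 1.0 jawyaw -73.3 tilt 1.47 j [-0.1   0.36 -0.88  1.57  0.31  1.34 -2.3 ] F [-0.5 -0.9  0.3]
```

View pics/wrist9.png

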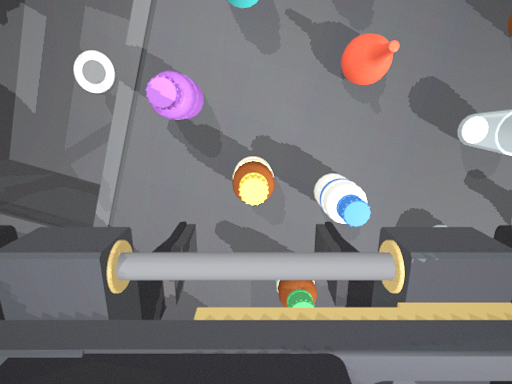

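```bash
python3 - <<'E'
from h import *
print(plane("wrist",(254,191),.096).round(4))
E
python3 -m jog '[{"slide":[2,0,0],"roll":0},{"slide":[5,0,0],"roll":0},{"slide":[8.5,0,0],"roll":0},{"slide":[10.5,0,0],"roll":0},{"slide":[10.5,0,0],"roll":0}]'; python3 -m jog '[{"slide":[0,0,0],"roll":0}]'; python3 go.py .44 .3825 .039
```

```text
[0.4424 0.3798 0.096 ]
time: 17.6
ee_pos: [0.4423, 0.3757, 0.1008]
eef_rot: [0.705, 0.094, -0.694, 0.109]
ft_force: [-0.3, -1.3, -0.4]
width: 0.0698
time: 17.68
ee_pos: [0.4429, 0.3749, 0.1015]
eef_rot: [0.705, 0.094, -0.694, 0.108]
ft_force: [0.8, 0.3, 0.5]
width: 0.0696
t 17.68 pos [0.4429 0.3749 0.1015] w 0.0696 slide cm [ 6.23 -0.95  0.14] |d| 6.3 jawyaw -73.6 tilt 1.46 j [-0.13  0.46 -0.83  1.69  0.4   1.16 -2.36] F [0.8 0.3 0.5]
```

```bash
python3 -m jog '[{"slide":[2.5,-0.7,0.1],"roll":-2},{"slide":[5,-0.8,0.1],"roll":-2},{"slide":[6.2,-0.8,0.1],"roll":-2},{"slide":[6.2,-0.8,0.1],"roll":-2}]'; python3 go.py .4412 .381 .039
python3 -m jog '[{"slide":[0,0,0],"roll":0},{"slide":[0,0,0],"roll":0},{"slide":[0,0,0],"roll":0},{"slide":[0,0,0],"roll":0},{"slide":[0,0,0],"roll":0}]' 0.7 20
python3 -m jog '[{"slide":[0,0,0],"roll":0},{"slide":[0,0,0],"roll":0},{"slide":[0,0,0],"roll":0}]'; python3 go.py .4412 .381 .039
```

```text
time: 18.02
ee_pos: [0.4407, 0.3799, 0.0384]
eef_rot: [0.703, 0.105, -0.693, 0.121]
ft_force: [0.0, -0.2, -0.3]
width: 0.0695
t 18.02 pos [0.4407 0.3799 0.0384] w 0.0695 slide cm [-0.07 -0.09 -0.08] |d| 0.1 jawyaw -71.6 tilt 1.48 j [-0.17  0.54 -0.8   1.74  0.47  1.06 -2.38] F [ 0.  -0.2 -0.3]
time: 18.43
ee_pos: [0.4412, 0.3804, 0.0394]
eef_rot: [0.703, 0.105, -0.693, 0.12]
ft_force: [-0.2, -0.8, 5.7]
width: 0.0457
time: 18.68
ee_pos: [0.4412, 0.3803, 0.0395]
eef_rot: [0.703, 0.105, -0.693, 0.12]
ft_force: [-0.8, -0.0, 1.1]
width: 0.0457
t 18.68 pos [0.4412 0.3803 0.0395] w 0.0457 slide cm [ 0.05 -0.06 -0.02] |d| 0.1 jawyaw -71.6 tilt 1.49 j [-0.17  0.54 -0.8   1.73  0.47  1.06 -2.38] F [-0.8 -0.   1.1]
```

```bash
python3 -m jog '[{"slide":[-1.5,0,0],"roll":0},{"slide":[-5,0,0],"roll":0},{"slide":[-9,0,0],"roll":0},{"slide":[-13,0,0],"roll":0},{"slide":[-17,0,0],"roll":0}]'; python3 -m jog '[{"slide":[0,0,0],"roll":0},{"slide":[0,0,0],"roll":0}]'; python3 go.py .5775 -.2556 .215
```

```text
time: 19.1
ee_pos: [0.4374, 0.3836, 0.2123]
eef_rot: [0.703, 0.106, -0.693, 0.121]
ft_force: [1.8, 0.2, -0.5]
width: 0.0458
time: 19.27
ee_pos: [0.4378, 0.3848, 0.2158]
eef_rot: [0.705, 0.107, -0.691, 0.12]
ft_force: [-0.8, -0.0, -3.0]
width: 0.0457
t 19.27 pos [0.4378 0.3848 0.2158] w 0.0457 slide cm [ 1.38 65.16  7.02] |d| 65.5 jawyaw -71.6 tilt 1.53 j [-0.1   0.36 -0.89  1.56  0.31  1.36 -2.28] F [-0.8 -0.  -3. ]
```

```bash
python3 -m jog '[{"slide":[0,4,0.4],"roll":0},{"slide":[0,8,0.8],"roll":0},{"slide":[0,12,1.2],"roll":0},{"slide":[0,16,1.7],"roll":0},{"slide":[0,20,2.1],"roll":0}]'; python3 -m jog '[{"slide":[0,4,0.4],"roll":0},{"slide":[0,8,0.8],"roll":0},{"slide":[0,12,1.2],"roll":0},{"slide":[0,16,1.7],"roll":0},{"slide":[0,20,2.1],"roll":0}]';python3 go.py .5775 -.2556 .215
```

```text
time: 19.68
ee_pos: [0.4803, 0.1861, 0.2186]
eef_rot: [0.704, 0.107, -0.692, 0.12]
ft_force: [1.4, 0.8, -0.7]
width: 0.0455
time: 20.1
ee_pos: [0.5227, -0.0125, 0.2216]
eef_rot: [0.703, 0.106, -0.693, 0.12]
ft_force: [0.8, 0.8, -1.6]
width: 0.0456
t 20.10 pos [ 0.5227 -0.0125  0.2216] w 0.0456 slide cm [ 1.16 24.78  2.49] |d| 24.9 jawyaw -71.6 tilt 1.38 j [ 0.55  0.15 -0.68  1.72  0.12  1.3  -1.4 ] F [ 0.8  0.8 -1.6]
```

```bash
python3 -m jog '[{"slide":[0.2,3.6,0.3],"roll":0},{"slide":[0.2,7.2,0.7],"roll":0},{"slide":[0.2,10.8,1.1],"roll":0},{"slide":[0.2,14.4,1.4],"roll":0},{"slide":[0.2,18,1.8],"roll":0}]'; python3 -m jog '[{"slide":[0.2,3,0.3],"roll":0},{"slide":[0.2,5.5,0.6],"roll":0},{"slide":[0.2,6.4,0.6],"roll":0},{"slide":[0.2,6.4,0.6],"roll":0},{"slide":[0.2,6.4,0.6],"roll":0}]';python3 go.py .5775 -.2556 .1
python3 - <<'E'
from h import *
cv2.imwrite("pics/wrist10.png",r.camera("wrist")[:,:,::-1])
E
```

```text
time: 20.52
ee_pos: [0.5617, -0.1906, 0.2217]
eef_rot: [0.702, 0.107, -0.694, 0.12]
ft_force: [1.2, 0.2, -1.1]
width: 0.0457
time: 20.93
ee_pos: [0.5759, -0.2521, 0.2198]
eef_rot: [0.702, 0.108, -0.694, 0.119]
ft_force: [0.1, -0.1, -1.5]
width: 0.0456
t 20.93 pos [ 0.5759 -0.2521  0.2198] w 0.0456 slide cm [11.99  0.17  0.06] |d| 12.0 jawyaw -71.5 tilt 1.12 j [ 0.74  0.38 -0.52  1.45  0.2   1.35 -1.05] F [ 0.1 -0.1 -1.5]
```

View pics/wrist10.png

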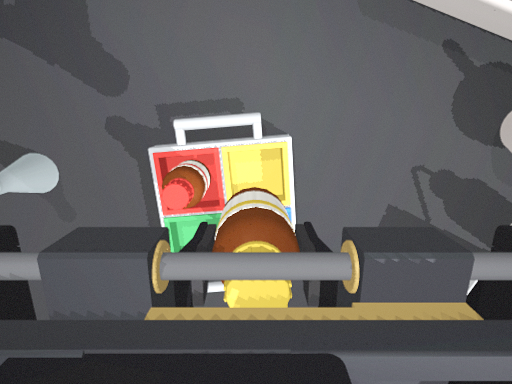

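```bash
python3 - <<'E'
from h import *
for uv in [(222,213),(219,145),(291,137),(178,190)]: print(uv,plane("wrist",uv,.034 if uv[0]!=178 else .102).round(4))
E
python3 -m jog '[{"slide":[1.5,0,0],"roll":0},{"slide":[5,0.1,0],"roll":0},{"slide":[9,0.1,0],"roll":0},{"slide":[11.5,0.1,0],"roll":0},{"slide":[11.5,0.1,0],"roll":0}]';  python3 -m jog '[{"slide":[0,0,0],"roll":0}]'; python3 go.py .5775 -.2556 .045
python3 - <<'E'
from h import *
a=r.camera("side")[100:230,250:370,::-1];b=r.camera("scene")[120:250,90:210,::-1]
cv2.imwrite("pics/both11.png",cv2.resize(np.hstack([a,b]),None,fx=3,fy=3))
E
```

```text
(222, 213) [ 0.5211 -0.231   0.034 ]
(219, 145) [ 0.5991 -0.2036  0.034 ]
(291, 137) [ 0.6341 -0.2795  0.034 ]
(178, 190) [ 0.554  -0.1831  0.102 ]
time: 21.4
ee_pos: [0.5748, -0.2507, 0.0997]
eef_rot: [0.699, 0.111, -0.696, 0.119]
ft_force: [-0.5, -0.1, -1.9]
width: 0.0452
time: 21.48
ee_pos: [0.5751, -0.2494, 0.1004]
eef_rot: [0.699, 0.112, -0.696, 0.119]
ft_force: [0.8, 1.0, -0.1]
width: 0.0456
t 21.48 pos [ 0.5751 -0.2494  0.1004] w 0.0456 slide cm [ 5.55  0.61 -0.01] |d| 5.6 jawyaw -71.2 tilt 0.66 j [ 0.72  0.47 -0.5   1.59  0.25  1.14 -1.08] F [ 0.8  1.  -0.1]
```

View pics/both11.png

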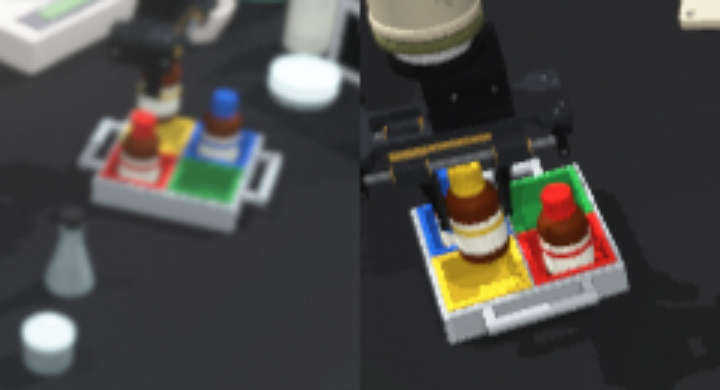

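```bash
python3 -m jog '[{"slide":[0.5,0.5,0],"roll":0},{"slide":[1.5,0.7,0],"roll":0},{"slide":[3,0.7,0],"roll":0},{"slide":[4.5,0.7,0],"roll":0},{"slide":[4.5,0.7,0],"roll":0}]';  python3 -m jog '[{"slide":[0,0,0],"roll":0}]'; python3 go.py .5775 -.2556 .045
```

```text
time: 22.0
ee_pos: [0.5766, -0.2565, 0.0535]
eef_rot: [0.698, 0.112, -0.697, 0.119]
ft_force: [-1.0, 0.1, -1.7]
width: 0.0456
time: 22.08
ee_pos: [0.5768, -0.2566, 0.0537]
eef_rot: [0.698, 0.112, -0.697, 0.119]
ft_force: [1.5, -0.9, -0.9]
width: 0.0456
t 22.08 pos [ 0.5768 -0.2566  0.0537] w 0.0456 slide cm [ 0.87 -0.09 -0.1 ] |d| 0.9 jawyaw -71.2 tilt 0.56 j [ 0.72  0.53 -0.49  1.61  0.28  1.07 -1.09] F [ 1.5 -0.9 -0.9]
```

```bash
python3 -m jog '[{"slide":[0.3,0,-0.1],"roll":0},{"slide":[0.5,0,-0.1],"roll":0},{"slide":[0.7,0,-0.1],"roll":0},{"slide":[0.7,0,-0.1],"roll":0}]';  python3 -m jog '[{"slide":[0.1,0,0],"roll":0},{"slide":[0.1,0,0],"roll":0}]'; python3 -m jog '[{"slide":[0.1,0,0],"roll":0},{"slide":[0.1,0,0],"roll":0}]'; python3 go.py .5775 -.2556 .045
```

```text
time: 22.42
ee_pos: [0.5779, -0.2564, 0.0467]
eef_rot: [0.699, 0.112, -0.697, 0.119]
ft_force: [0.0, -0.2, -1.8]
width: 0.0457
time: 22.58
ee_pos: [0.578, -0.2564, 0.0459]
eef_rot: [0.699, 0.112, -0.697, 0.119]
ft_force: [-1.5, 0.6, -1.1]
width: 0.0457
time: 22.75
ee_pos: [0.5782, -0.2564, 0.0457]
eef_rot: [0.699, 0.112, -0.697, 0.119]
ft_force: [-3.2, 0.5, 5.4]
width: 0.0456
t 22.75 pos [ 0.5782 -0.2564  0.0457] w 0.0456 slide cm [ 0.07 -0.1   0.04] |d| 0.1 jawyaw -71.2 tilt 0.61 j [ 0.71  0.54 -0.48  1.61  0.29  1.05 -1.1 ] F [-3.2  0.5  5.4]
```

```bash
python3 -m jog '[{"slide":[0,0,0],"roll":0},{"slide":[0,0,0],"roll":0},{"slide":[0,0,0],"roll":0},{"slide":[0,0,0],"roll":0},{"slide":[0,0,0],"roll":0}]' 0.3 20; python3 -m jog '[{"slide":[-1,0,0],"roll":0},{"slide":[-4,0,0],"roll":0},{"slide":[-8,0,0],"roll":0},{"slide":[-12,0,0],"roll":0},{"slide":[-15,0,0],"roll":0}]';  python3 -m jog '[{"slide":[-1,0,0],"roll":0},{"slide":[-1,0,0],"roll":0},{"slide":[-1,0,0],"roll":0}]'
python3 - <<'E'
from h import *
cv2.imwrite("pics/wrist12.png",r.camera("wrist")[:,:,::-1])
E
python3 go.py .45 0 .22; python3 go.py .328 .294 .22
```

```text
time: 23.17
ee_pos: [0.5782, -0.2564, 0.0457]
eef_rot: [0.699, 0.112, -0.697, 0.119]
ft_force: [-0.7, -0.1, 0.4]
width: 0.06
time: 23.58
ee_pos: [0.5781, -0.2549, 0.2]
eef_rot: [0.7, 0.111, -0.696, 0.12]
ft_force: [1.3, -0.5, 0.4]
width: 0.0608
time: 23.83
ee_pos: [0.5782, -0.2548, 0.2106]
eef_rot: [0.7, 0.111, -0.695, 0.12]
ft_force: [-1.1, -0.2, -0.3]
width: 0.0607
t 23.88 pos [ 0.5776 -0.2547  0.2092] w 0.0609 slide cm [ -1.43 -28.21   3.87] |d| 28.5 jawyaw -71.2 tilt 0.70 j [ 0.73  0.39 -0.52  1.45  0.21  1.34 -1.04] F [-0.1  0.3 -0.5]
t 23.88 pos [ 0.5776 -0.2547  0.2092] w 0.0609 slide cm [ -1.81 -59.97   5.95] |d| 60.3 jawyaw -71.2 tilt 0.70 j [ 0.73  0.39 -0.52  1.45  0.21  1.34 -1.04] F [-0.1  0.3 -0.5]
```

View pics/wrist12.png

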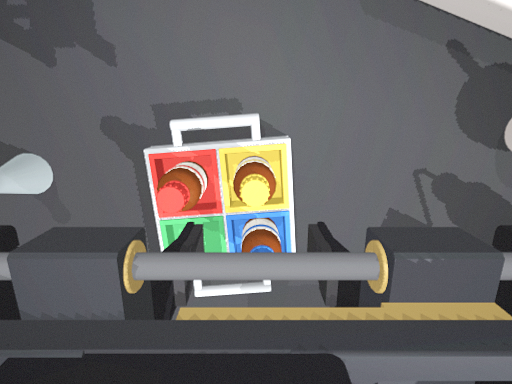

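All three are seated. For green I'll roll the jaws onto the carrier's diagonal (yaw about −22°), so the fingers open away from the neighbouring bottles.

```bash
python3 -m jog '[{"slide":[0,-4,0.4],"roll":-7},{"slide":[0,-8,0.8],"roll":-14},{"slide":[0,-12,1.2],"roll":-21},{"slide":[0,-16,1.6],"roll":-28},{"slide":[0,-20,2],"roll":-35}]' 0.2; python3 go.py .328 .294 .22
```

```text
time: 24.3
ee_pos: [0.4922, -0.0703, 0.2047]
eef_rot: [-0.629, -0.318, 0.63, -0.325]
ft_force: [1.8, 1.0, 1.1]
width: 0.0694
t 24.30 pos [ 0.4922 -0.0703  0.2047] w 0.0694 slide cm [ -1.93 -34.64 -19.89] |d| 40.0 jawyaw -35.9 tilt 0.58 j [ 0.73  0.11 -0.72  1.79  0.09  1.27 -0.64] F [1.8 1.  1.1]
```

```bash
python3 -m jog '[{"slide":[-0.5,-3.4,-1.9],"roll":-6},{"slide":[-0.5,-6.8,-3.9],"roll":-11},{"slide":[-0.5,-10.2,-5.8],"roll":-14},{"slide":[-0.5,-13.6,-7.8],"roll":-14},{"slide":[-0.5,-17,-9.7],"roll":-14}]'; python3 go.py .328 .294 .215
```

```text
time: 24.72
ee_pos: [0.4093, 0.109, 0.2063]
eef_rot: [-0.584, -0.393, 0.587, -0.399]
ft_force: [1.0, 1.1, 1.1]
width: 0.0693
t 24.72 pos [0.4093 0.109  0.2063] w 0.0693 slide cm [ -1.07 -14.44 -14.13] |d| 20.2 jawyaw -21.9 tilt 0.57 j [ 0.6  -0.09 -0.9   1.94 -0.07  1.26 -0.67] F [1.  1.1 1.1]
```

```bash
python3 -m jog '[{"slide":[-0.5,-2.8,-2.8],"roll":0},{"slide":[-0.5,-5.6,-5.6],"roll":0},{"slide":[-0.5,-8.4,-8.4],"roll":0},{"slide":[-0.5,-11.2,-11.2],"roll":0},{"slide":[-0.5,-13.8,-13.5],"roll":0}]';python3 -m jog '[{"slide":[0,0,0],"roll":0},{"slide":[0,0,0],"roll":0}]'
python3 - <<'E'
from h import *
cv2.imwrite("pics/wrist13.png",r.camera("wrist")[:,:,::-1])
E
python3 go.py .328 .294 .215
```

```text
time: 25.13
ee_pos: [0.3297, 0.2872, 0.2085]
eef_rot: [-0.584, -0.393, 0.588, -0.399]
ft_force: [0.9, 1.4, -0.5]
width: 0.0695
time: 25.3
ee_pos: [0.3278, 0.2883, 0.2073]
eef_rot: [-0.582, -0.395, 0.588, -0.4]
ft_force: [-0.1, -1.3, 0.3]
width: 0.0694
t 25.35 pos [0.329  0.2868 0.2074] w 0.0697 slide cm [-0.77 -0.36 -0.62] |d| 1.0 jawyaw -21.8 tilt 0.65 j [ 0.43 -0.05 -1.2   1.89 -0.04  1.27 -1.13] F [-0.1 -0.2 -0.1]
```

View pics/wrist13.png

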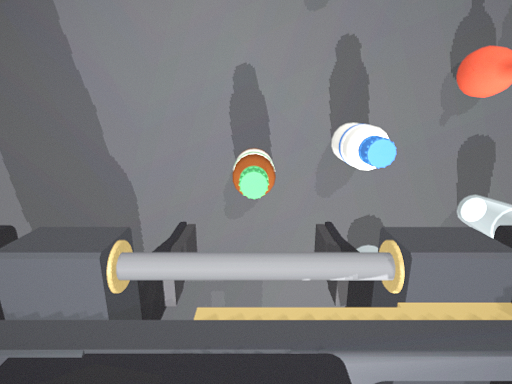

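```bash
python3 - <<'E'
from h import *
p=plane("wrist",(254,185),.096);print(p.round(4))
E
python3 -m jog '[{"slide":[2,-0.2,-0.5],"roll":0},{"slide":[5,-0.3,-0.7],"roll":0},{"slide":[8.5,-0.3,-0.7],"roll":0},{"slide":[10.5,-0.3,-0.7],"roll":0},{"slide":[10.5,-0.3,-0.7],"roll":0}]'; python3 -m jog '[{"slide":[0,0,0],"roll":0}]'; python3 go.py .3285 .294 .039
```

```text
[0.3304 0.2906 0.096 ]
time: 25.77
ee_pos: [0.3269, 0.2898, 0.098]
eef_rot: [-0.58, -0.393, 0.591, -0.398]
ft_force: [-0.3, -0.9, -0.1]
width: 0.0696
time: 25.85
ee_pos: [0.3269, 0.2891, 0.0978]
eef_rot: [-0.58, -0.394, 0.592, -0.398]
ft_force: [-0.4, 0.4, 0.8]
width: 0.0696
t 25.85 pos [0.3269 0.2891 0.0978] w 0.0696 slide cm [ 5.87 -0.   -0.62] |d| 5.9 jawyaw -21.9 tilt 1.07 j [ 0.31  0.21 -1.2   2.02  0.23  1.07 -1.38] F [-0.4  0.4  0.8]
```

```bash
python3 -m jog '[{"slide":[2,0.1,-0.4],"roll":0},{"slide":[4.5,0.1,-0.4],"roll":0},{"slide":[5.9,0.1,-0.4],"roll":0},{"slide":[5.9,0.1,-0.4],"roll":0}]'; python3 go.py .329 .2925 .039
python3 -m jog '[{"slide":[0,0,0],"roll":0},{"slide":[0,0,0],"roll":0},{"slide":[0,0,0],"roll":0},{"slide":[0,0,0],"roll":0},{"slide":[0,0,0],"roll":0}]' 0.7 20
python3 -m jog '[{"slide":[0,0,0],"roll":0},{"slide":[0,0,0],"roll":0},{"slide":[0,0,0],"roll":0}]'; python3 go.py .329 .2925 .039
```

```text
time: 26.18
ee_pos: [0.3286, 0.29, 0.0377]
eef_rot: [-0.579, -0.393, 0.593, -0.397]
ft_force: [-0.5, -0.6, 0.1]
width: 0.0695
t 26.18 pos [0.3286 0.29   0.0377] w 0.0695 slide cm [-0.14 -0.06 -0.24] |d| 0.3 jawyaw -22.0 tilt 1.22 j [ 0.19  0.34 -1.12  2.07  0.37  0.97 -1.51] F [-0.5 -0.6  0.1]
time: 26.6
ee_pos: [0.3291, 0.2903, 0.0385]
eef_rot: [-0.58, -0.393, 0.593, -0.397]
ft_force: [-0.5, -0.4, 5.3]
width: 0.0457
time: 26.85
ee_pos: [0.3292, 0.2902, 0.0385]
eef_rot: [-0.58, -0.393, 0.593, -0.397]
ft_force: [1.0, -0.0, 1.2]
width: 0.0455
t 26.85 pos [0.3292 0.2902 0.0385] w 0.0455 slide cm [-0.05 -0.1  -0.21] |d| 0.2 jawyaw -22.1 tilt 1.15 j [ 0.2   0.34 -1.12  2.07  0.37  0.97 -1.51] F [ 1.  -0.   1.2]
```

```bash
python3 -m jog '[{"slide":[-1.5,0,0],"roll":0},{"slide":[-5,0,0],"roll":0},{"slide":[-9,0,0],"roll":0},{"slide":[-13,0,0],"roll":0},{"slide":[-17,0,0],"roll":0}]'; python3 -m jog '[{"slide":[0,0,0],"roll":0},{"slide":[0,0,0],"roll":0}]'; python3 go.py .42 .05 .215;  python3 go.py .4725 -.2134 .215
```

```text
time: 27.27
ee_pos: [0.3303, 0.2932, 0.2098]
eef_rot: [-0.579, -0.394, 0.593, -0.398]
ft_force: [1.7, -0.2, -1.2]
width: 0.0454
time: 27.43
ee_pos: [0.3314, 0.2937, 0.2115]
eef_rot: [-0.58, -0.392, 0.592, -0.398]
ft_force: [0.2, -0.4, -1.1]
width: 0.0453
t 27.43 pos [0.3314 0.2937 0.2115] w 0.0453 slide cm [-0.04 17.35 19.28] |d| 25.9 jawyaw -22.0 tilt 1.06 j [ 0.48  0.   -1.28  1.87  0.01  1.29 -1.18] F [ 0.2 -0.4 -1.1]
t 27.43 pos [0.3314 0.2937 0.2115] w 0.0453 slide cm [ 0.34 32.09 41.73] |d| 52.6 jawyaw -22.0 tilt 1.06 j [ 0.48  0.   -1.28  1.87  0.01  1.29 -1.18] F [ 0.2 -0.4 -1.1]
```

```bash
python3 -m jog '[{"slide":[0,2.6,2.9],"roll":0},{"slide":[0,5.2,5.8],"roll":0},{"slide":[0,7.8,8.7],"roll":0},{"slide":[0,10.4,11.6],"roll":0},{"slide":[0,13,14.5],"roll":0}]';  python3 go.py .4725 -.2134 .215
```

```text
time: 27.85
ee_pos: [0.397, 0.1082, 0.2125]
eef_rot: [-0.58, -0.392, 0.593, -0.398]
ft_force: [1.2, -0.4, -1.5]
width: 0.0456
t 27.85 pos [0.397  0.1082 0.2125] w 0.0456 slide cm [ 0.22 19.05 26.99] |d| 33.0 jawyaw -22.0 tilt 1.16 j [ 0.68 -0.13 -0.96  1.94 -0.1   1.29 -0.64] F [ 1.2 -0.4 -1.5]
```

```bash
python3 -m jog '[{"slide":[0,2,2.9],"roll":0},{"slide":[0,4.1,5.8],"roll":0},{"slide":[0,6.2,8.7],"roll":0},{"slide":[0,8.2,11.6],"roll":0},{"slide":[0,10.3,14.5],"roll":0}]'; python3 -m jog '[{"slide":[0,2,2.9],"roll":0},{"slide":[0,4.1,5.8],"roll":0},{"slide":[0,6.2,8.7],"roll":0},{"slide":[0,8.2,11.6],"roll":0},{"slide":[0,8.7,12.4],"roll":0}]'; python3 -m jog '[{"slide":[0,0,0],"roll":0},{"slide":[0,0,0],"roll":0}]'; python3 go.py .4725 -.2134 .1
```

```text
time: 28.27
ee_pos: [0.4372, -0.0665, 0.2131]
eef_rot: [-0.579, -0.393, 0.594, -0.398]
ft_force: [-0.1, 1.3, -0.1]
width: 0.0454
time: 28.68
ee_pos: [0.4702, -0.2196, 0.2122]
eef_rot: [-0.579, -0.393, 0.596, -0.395]
ft_force: [-1.5, -0.2, -1.0]
width: 0.0454
time: 28.85
ee_pos: [0.4691, -0.2197, 0.2097]
eef_rot: [-0.578, -0.394, 0.597, -0.393]
ft_force: [-0.3, 0.9, -0.9]
width: 0.0454
t 28.85 pos [ 0.4691 -0.2197  0.2097] w 0.0454 slide cm [10.95  0.24 -0.94] |d| 11.0 jawyaw -22.4 tilt 1.47 j [ 0.92  0.17 -0.64  1.72  0.12  1.31 -0.14] F [-0.3  0.9 -0.9]
```

```bash
python3 -m jog '[{"slide":[0,0.2,-0.6],"roll":0},{"slide":[1,0.2,-0.6],"roll":0},{"slide":[2,0.2,-0.6],"roll":0},{"slide":[3,0.2,-0.6],"roll":0},{"slide":[3,0.2,-0.6],"roll":0}]'; python3 -m jog '[{"slide":[0,0,0],"roll":0},{"slide":[0,0,0],"roll":0}]'; python3 go.py .4725 -.2134 .1
python3 - <<'E'
from h import *
cv2.imwrite("pics/wrist14.png",r.camera("wrist")[:,:,::-1])
for uv in []: pass
E
```

```text
time: 29.27
ee_pos: [0.4712, -0.2145, 0.1769]
eef_rot: [-0.578, -0.395, 0.597, -0.392]
ft_force: [-0.1, -0.1, -2.0]
width: 0.0459
time: 29.43
ee_pos: [0.4709, -0.2142, 0.1766]
eef_rot: [-0.577, -0.395, 0.597, -0.392]
ft_force: [0.4, 0.5, -0.3]
width: 0.0454
t 29.43 pos [ 0.4709 -0.2142  0.1766] w 0.0454 slide cm [ 7.65  0.26 -0.3 ] |d| 7.7 jawyaw -22.4 tilt 1.63 j [ 0.9   0.2  -0.64  1.76  0.14  1.25 -0.17] F [ 0.4  0.5 -0.3]
```

View pics/wrist14.png

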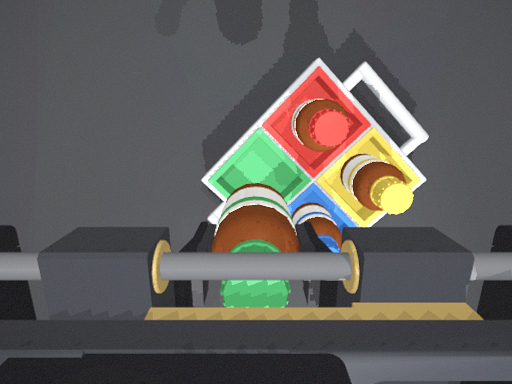

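```bash
python3 - <<'E'
from h import *
for uv in [(315,180),(203,182),(320,59)]: print(uv,plane("wrist",uv,.034).round(4))
E
python3 -m jog '[{"slide":[1,0.2,-0.2],"roll":0},{"slide":[3,0.3,-0.3],"roll":0},{"slide":[5,0.3,-0.3],"roll":0},{"slide":[7.5,0.3,-0.3],"roll":0},{"slide":[7.5,0.3,-0.3],"roll":0}]'; python3 -m jog '[{"slide":[0,0,0],"roll":0},{"slide":[0,0,0],"roll":0}]'; python3 go.py .4725 -.2134 .045
python3 - <<'E'
from h import *
a=r.camera("side")[100:230,250:370,::-1];b=r.camera("scene")[120:250,90:210,::-1]
cv2.imwrite("pics/both15.png",cv2.resize(np.hstack([a,b]),None,fx=3,fy=3))
E
```

```text
(315, 180) [ 0.5271 -0.2373  0.034 ]
(203, 182) [ 0.4178 -0.1952  0.034 ]
(320, 59) [ 0.5694 -0.1293  0.034 ]
time: 29.9
ee_pos: [0.4707, -0.2129, 0.0976]
eef_rot: [-0.577, -0.397, 0.598, -0.39]
ft_force: [-1.3, 0.2, -2.4]
width: 0.0455
time: 30.07
ee_pos: [0.4708, -0.2127, 0.0978]
eef_rot: [-0.577, -0.397, 0.598, -0.39]
ft_force: [-0.7, -0.8, -0.6]
width: 0.0456
t 30.07 pos [ 0.4708 -0.2127  0.0978] w 0.0456 slide cm [ 5.28  0.32 -0.11] |d| 5.3 jawyaw -22.4 tilt 1.84 j [ 0.88  0.29 -0.63  1.84  0.21  1.1  -0.22] F [-0.7 -0.8 -0.6]
```

View pics/both15.png

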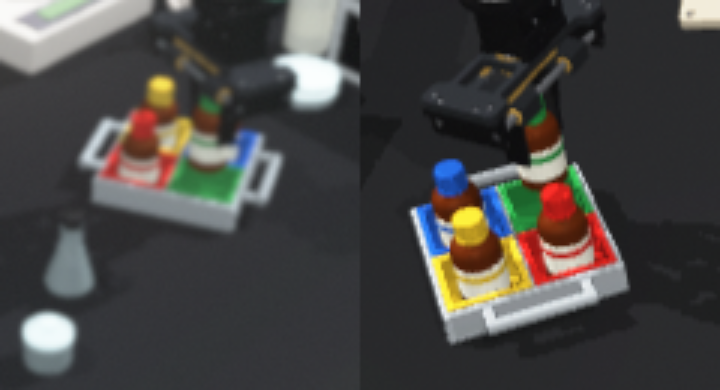

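```bash
python3 -m jog '[{"slide":[0.5,0.3,-0.1],"roll":0},{"slide":[1.5,0.3,-0.1],"roll":0},{"slide":[3,0.3,-0.1],"roll":0},{"slide":[4.3,0.3,-0.1],"roll":0},{"slide":[4.3,0.3,-0.1],"roll":0}]';  python3 -m jog '[{"slide":[0,0,0],"roll":0}]'; python3 go.py .4725 -.2134 .0445
```

```text
time: 30.58
ee_pos: [0.4717, -0.2132, 0.0528]
eef_rot: [-0.576, -0.397, 0.599, -0.39]
ft_force: [-0.7, 0.7, -1.1]
width: 0.0454
time: 30.67
ee_pos: [0.4716, -0.213, 0.0524]
eef_rot: [-0.576, -0.398, 0.599, -0.389]
ft_force: [-0.6, 0.8, -0.4]
width: 0.0457
t 30.67 pos [ 0.4716 -0.213   0.0524] w 0.0457 slide cm [ 0.79  0.12 -0.01] |d| 0.8 jawyaw -22.4 tilt 1.95 j [ 0.86  0.35 -0.61  1.88  0.25  1.02 -0.26] F [-0.6  0.8 -0.4]
```

```bash
python3 -m jog '[{"slide":[0.3,0.1,0],"roll":0},{"slide":[0.5,0.1,0],"roll":0},{"slide":[0.6,0.1,0],"roll":0},{"slide":[0.6,0.1,0],"roll":0}]';  python3 -m jog '[{"slide":[0.1,0,0],"roll":0},{"slide":[0.1,0,0],"roll":0}]'; python3 -m jog '[{"slide":[0.1,0,0],"roll":0},{"slide":[0.1,0,0],"roll":0}]'; python3 go.py .4725 -.2134 .0445
```

```text
time: 31.0
ee_pos: [0.4724, -0.2134, 0.0465]
eef_rot: [-0.576, -0.398, 0.599, -0.389]
ft_force: [0.2, 1.0, -2.1]
width: 0.0454
time: 31.17
ee_pos: [0.4725, -0.2135, 0.0456]
eef_rot: [-0.576, -0.398, 0.599, -0.39]
ft_force: [0.3, 0.2, -1.2]
width: 0.0456
time: 31.33
ee_pos: [0.4726, -0.2136, 0.045]
eef_rot: [-0.576, -0.397, 0.599, -0.39]
ft_force: [-0.8, 1.2, 2.9]
width: 0.0453
t 31.33 pos [ 0.4726 -0.2136  0.045 ] w 0.0453 slide cm [ 0.05 -0.02 -0.02] |d| 0.1 jawyaw -22.4 tilt 1.91 j [ 0.85  0.36 -0.61  1.88  0.26  1.   -0.27] F [-0.8  1.2  2.9]
```

```bash
python3 -m jog '[{"slide":[0.1,0,0],"roll":0},{"slide":[0.1,0,0],"roll":0}]'; python3 -m jog '[{"slide":[0,0,0],"roll":0},{"slide":[0,0,0],"roll":0},{"slide":[0,0,0],"roll":0},{"slide":[0,0,0],"roll":0},{"slide":[0,0,0],"roll":0}]' 0.27 20; python3 -m jog '[{"slide":[-1,0,0],"roll":0},{"slide":[-3,0,0],"roll":0},{"slide":[-6,0,0],"roll":0},{"slide":[-10,0,0],"roll":0},{"slide":[-14,0,0],"roll":0}]';  python3 -m jog '[{"slide":[-2,0,4],"roll":0},{"slide":[-2,0,8],"roll":0},{"slide":[-2,0,10],"roll":0},{"slide":[-2,0,10],"roll":0}]'
python3 - <<'E'
from h import *
for n in("scene","side","wrist"): cv2.imwrite(f"pics/{n}16.png",r.camera(n)[:,:,::-1])
a=cv2.imread("pics/side16.png")[100:230,250:370];b=cv2.imread("pics/scene16.png")[120:250,90:210]
cv2.imwrite("pics/both16.png",cv2.resize(np.hstack([a,b]),None,fx=3,fy=3))
E
python3 go.py .5 -.2 .2
```

```text
time: 31.5
ee_pos: [0.4726, -0.2136, 0.0449]
eef_rot: [-0.576, -0.397, 0.599, -0.39]
ft_force: [-4.6, 2.2, 11.5]
width: 0.0457
time: 31.92
ee_pos: [0.4727, -0.2136, 0.0448]
eef_rot: [-0.576, -0.397, 0.599, -0.39]
ft_force: [-0.8, -0.8, -0.2]
width: 0.0624
time: 32.33
ee_pos: [0.4767, -0.2118, 0.1865]
eef_rot: [-0.576, -0.398, 0.599, -0.39]
ft_force: [1.4, -0.7, 0.4]
width: 0.0636
time: 32.67
ee_pos: [0.4366, -0.3098, 0.2096]
eef_rot: [-0.577, -0.395, 0.601, -0.388]
ft_force: [-0.3, 0.6, -0.1]
width: 0.0633
t 32.82 pos [ 0.4397 -0.3035  0.209 ] w 0.0632 slide cm [  0.62   1.67 -11.88] |d| 12.0 jawyaw -22.3 tilt 1.93 j [ 1.02  0.21 -0.58  1.68  0.14  1.32  0.02] F [ 0.7  0.2 -0. ]
```

View pics/scene16.png

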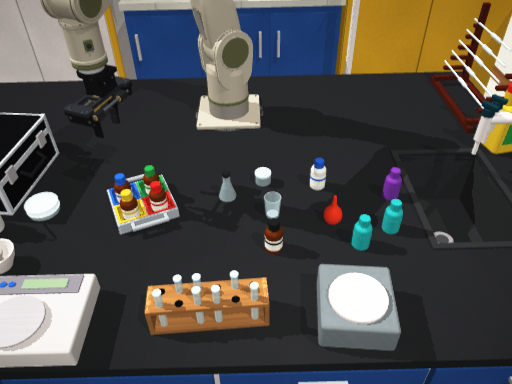

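View pics/both16.png

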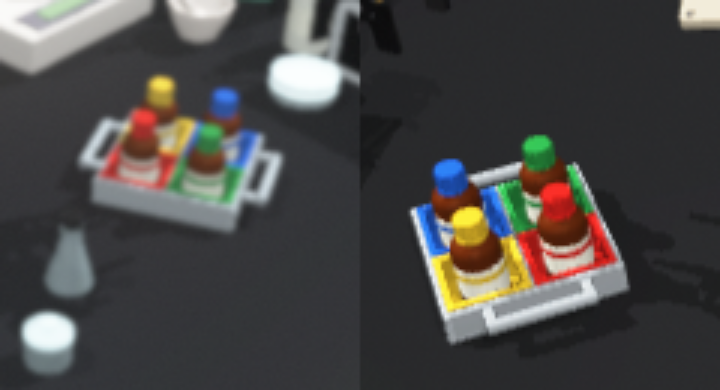

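View pics/wrist16.png

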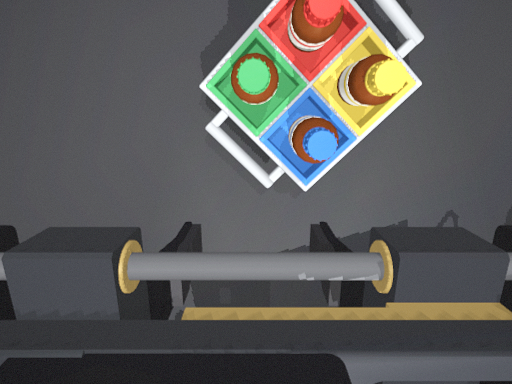

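All four bottles stand upright in the bay of their own colour (wrist view: green 254,75; red 325,10; yellow 385,77; blue 320,145). The look-alikes appear unmoved, and the arm is clear. I'll compare the look-alikes with the first picture, then hand in.

```bash
python3 - <<'E'
from h import *
a=cv2.imread("pics/scene0.png");b=cv2.imread("pics/scene16.png")
for k,(x,y) in {"plain":(319,172),"black":(274,237),"purple":(393,185),"teal1":(392,215),"teal2":(362,233),"bulb":(333,212),"beaker":(272,205),"jar":(263,177),"flask":(227,187)}.items():
    t=a[y-18:y+18,x-12:x+12]; R=cv2.matchTemplate(b[y-30:y+30,x-24:x+24],t,cv2.TM_CCOEFF_NORMED); print(k,cv2.minMaxLoc(R)[1],np.subtract(cv2.minMaxLoc(R)[3],12))
print(r.close_job())
E
```

```text
plain 0.8831238150596619 [0 0]
black 0.9832810759544373 [0 0]
purple 0.9894252419471741 [0 0]
teal1 0.9958280324935913 [0 0]
teal2 0.9972236156463623 [0 0]
bulb 0.9601501226425171 [0 0]
beaker 0.997895359992981 [0 0]
jar 0.9964001774787903 [0 0]
flask 0.9859325885772705 [0 0]
the job is handed in; nothing more can be done
None
```

The red, blue, yellow and green brown-glass bottles are now standing in the bays with matching liners. I handed the job in after about 33 s, out of the 102 s allowed.

- **Placing:** I lowered each bottle until the wrist force showed it touching the bay floor (about 5–12 N) before opening the jaws. The last scene, side and wrist pictures show all four upright, near the middle of their bays, and the arm clear of everything.
- **Look-alikes:** The black-capped bottle, the white bottle with the blue cap, the purple and turquoise ones and the glassware showed no movement from the first picture. The white bottle matched a little less closely (0.88, the others 0.96 or more), probably because the green bottle behind it is gone.
- **Small disagreements:** The wrist camera and the fixed cameras differed by about 3–5 mm on positions, so I aimed between them. The tool tilted up to about 2° by the end; the bottles still stand straight in the pictures.

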